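# Fridge hinge: press out the old pin, hold the new leaf in line

## Robot

A 6-joint arm with a two-finger parallel gripper is mounted at the origin on the work surface. World frame = base frame: x ahead of the robot, y to its left, z up, the work surface at z = 0. Lengths are in m, angles in degrees, forces in N, time in s.
With the tool pointing down it reaches from about 0.25 to 0.725 m from the base axis. Payload 9.7 kg.
Tool frame: the origin (TCP) lies at the very end of the fingers, on their centre line; the grasp point (between the pads) lies 19 mm behind it; z points along the fingers, y is the direction in which the jaws open and shut (so a half turn about z gives the same grasp; the last joint's range is limited). The gripper opens to 85 mm and grips with 20 to 120 N. Pads are 22 mm wide; open, the fingers measure 114 mm over their backs; the gripper's body (76 mm by 85 mm) begins 54 mm behind the grasp point. The pads swing forward as they close: fully open they stand 13 mm farther back than shut.
Start: joints at [64.114, 4.979, 10.078, 95.1, 0, 90], TCP at [0.24, 0.495, 0.231] pointing down, gripper open.
Joint ranges: [-179.16, 179.16], [-48.56, 103.87], [-65.8, 70.77], [-126.05, 130.52], [-82.76, 87.17], [-180, 180]. Speed limits (degrees/s): [127.2, 127.2, 147.25, 180, 180, 180].

## Interface

Orientations are given as [roll, pitch, yaw] about the fixed x, y, z axes, in that order (R = Rz(yaw) Ry(pitch) Rx(roll)).
In Python, from workcell import bot, camera, ticket gives the robot as it stands.
- The arm moves only by the shell command python3 -m jog 'ROWS' [FORCE]. ROWS is a JSON object of lists of equal length, an entry for each row: "turn": the turn, a rotation vector about the world's x, y, z each as a share of 8 degrees, from -1 to 1, a list of three; "delta_pos": the shift along the world's x, y, z each as a share of 50 mm, from -1 to 1, a list of three; "hand": the opening, from -1 (shut) to 1 (fully open). A call has exactly 10 rows; each row shifts and turns the commanded pose from where the row before left it; what a row does not reach is not made up. A row lasts 1/10 s, in which the tool goes at most 50 mm and 8.59 degrees, less where a joint would pass 70% of its speed; a pose out of reach is approached as far as the arm can. A call with a number of a shift or a turn outside -1 to 1 is refused whole. A call with a gripper value outside its range is refused whole. The fingers move at their own pace and stop on an object; FORCE is the grip in N (left out, the last holds). Time passes only in rows, so rows that do not move let the fingers close, or fill a call up. It gives the time, the measured TCP pose, the force and the opening at its end, in the units of the state.
- bot.get_obs(): the state, without advancing time (a new reading comes with each control period).
- camera(name): name is "scene" or "side" or "wrist"; returns a dict with "frame" (400x640x3 uint8, red, green, blue), "range_z" (400x640 float32, m along the optical axis (not along the pixel's ray), 0 where there is no reading), "fx", "fy", "cx", "cy" (pixels), "extrinsics" (4x4, takes a point from world to camera coordinates); the wrist camera has in their place "mount" (4x4, takes a point from camera to tool coordinates, whose origin is the TCP and whose axes are the flange's). Camera axes: x right, y up, looking along -z (the intrinsics and any distortion apply to the point x, -y, -z); pixel columns grow to the right and rows downward; lengths in m; the calibration is good to about 2 mm. A picture is of the moment at which its call begins: read the wrist's pose just before it.
- ticket.job_done(): hands the job in, once; it reports no verdict.
The state is a dict: "time": time; "q": joint angles; "qd": joint speeds; "joint_efforts": joint torques, N m; "ee_pos": TCP position; "tcp_rot": TCP orientation; "wrist_force": force on the tool from outside, world axes, zero at the start; "torque": the same for the moment, N m; "opening": finger opening in m.
Only numpy, scipy, OpenCV 4.12 (cv2) and the standard library are available. Lean on these libraries where they do the work, as an engineer would, in place of code of your own. Each camera call takes 0.05 s, during which the arm holds its last target.

## Task

Press the old pin out of the fridge hinge: swing the red-handled sprung lever all the way to its stop so that the pin drops into the tray, and let the lever return. Then lift the loose hinge leaf from its stand and, with its plate upright, bring its knuckle down between the two knuckles on the white jamb block until all three holes line up. Finish holding it there still in the gripper, not resting or pressing on the block, ready for a colleague to slip in the new pin; leave everything else on the table where it is.

Things in the scene. Friction and masses are not known exactly. Their poses are not given: they have to be found in the camera images.
- fixture: Repair fixture fixed to the table: grey base 100 x 330 x 12 mm, origin under its centre, z up, y along its length and the hinge line. From -y to +y: red-handled lever with ram and narrow guide wall; white jamb block (46 x 70 mm, centre y = +30 mm, top 57 mm above the table) with two steel knuckles on top; open turquoise catch tray.
- tray (a point): Centre of the catch tray's floor, 15 mm above the table, axes as the fixture's. Inside 80 x 92 mm; side walls 47 mm, end wall 62 mm above the table.
- jamb_eye (a point): Midway between the two jamb knuckles on the hinge line, at fixture (0, +30, 85) mm; axes as the fixture's, y along the hinge line. The knuckles are tubes along y, 24 mm outside, 15 mm hole, each 18 mm long, at 15 to 33 mm either side of this point: a gap 30 mm wide, open above; the block's top lies 28 mm below this point.
- press_lever (a joint): Lever angle (rad): 0 at rest, leaning 0.53 from upright to the fixture's -y; 1.06 at its stop, leaning as far to +y. Pivot along the fixture's x at fixture (0, -65, 18) mm. The spring takes about 1.5 N at the handle at rest, 8 N at the stop, and swings it back. It drives a ram along the hinge line through both knuckles; at rest the ram is clear of them.
- lever_grip (a point): Point on the lever's axis 145 mm from its pivot, in the middle of the red handle (round, 24 mm diameter, from 108 to 170 mm from the pivot; at rest its top is 172 mm above the table). It moves with the lever.
- old_pin: Old copper-coloured hinge pin, 10 mm diameter, 72 mm long, lying in both jamb knuckles with its length along the hinge line; origin at its middle, y along its length.
- leaf: Loose aluminium hinge leaf, upright in its stand, knuckle down. Origin: centre of the hole of its one knuckle (tube along y, 24 mm outside, 15 mm hole, 22 mm long). Above it, in the same plane, on a neck 22 mm wide, a plate 9 mm thick (x), 80 mm wide (y), from 22 to 112 mm above the origin (z). Alike turned half round. About 0.16 kg.
- stand: Turquoise leaf stand fixed to the table, 75 x 104 mm foot, origin under its centre, z up; two slotted posts 73 mm tall, 33 mm either side of the centre along y, hold the plate's lower corners in slots 24 mm deep, 11 mm wide; the leaf's hole is 27 mm above the table. Lift the leaf straight up.
- vial_orange: Glass vial with an orange cap, 28 mm diameter, 57 mm tall, origin under its centre, near the middle. Bystander.
- vial_blue: Glass vial with a blue cap, 28 mm diameter, 57 mm tall, origin under its centre, behind the stand. Bystander.
- carton_a: White medicine carton with a red end, 60 x 110 x 45 mm, origin under its centre, behind the fixture. Bystander.
- new_pin: New brass pin, 10 x 72 mm, lying in a shallow turquoise dish at the left; origin at its middle. Bystander: leave it for the colleague.
- screwdriver: Screwdriver 170 mm long lying at the right. Bystander.

How it is judged:
By the outcome, as a careful person would: the job done as asked, in the order asked, and still so for the second after the job is handed in, while the arm keeps its last pose, push and grip.
It also fails if it takes over 72 s, if anything falls off the work surface, if the arm or the gripper's body presses on something with over 40 N, if the wrist force passes 120 N, or if a joint passes its speed limit or range.

## Working session

There is one attempt and no reset: what is moved stays moved. The work goes in short steps, Python scripts to look and compute and a shell command to move; the robot and the scene stay as the last step left them, time stands still between calls to the robot, and variables do not carry over. Pictures are saved under pics/ and viewed, and the job is handed in when it is done.

```bash
mkdir -p pics; cat > h.py <<'E'
import numpy as np,cv2
from workcell import bot,camera,ticket
from scipy.spatial.transform import Rotation as R
def save(n,fn,crop=None,s=1):
    c=camera(n);np.savez('pics/'+fn+'.npz',**{k:v for k,v in c.items()})
    im=c['frame'][...,::-1]
    if crop: im=im[crop[1]:crop[3],crop[0]:crop[2]]
    if s!=1: im=cv2.resize(im,None,fx=s,fy=s,interpolation=cv2.INTER_CUBIC)
    cv2.imwrite('pics/'+fn+'.png',im);return c
E
python3 - <<'E'
from h import *
o=bot.get_obs();print(o)
for n in('scene','side','wrist'):
    c=save(n,n+'0');print(n,{k:(v if k not in('frame','range_z') else 0) for k,v in c.items()})
E
```

```text
{'time': 0.0, 'q': array([ 6.41125967e+01,  5.01091730e+00,  1.00350243e+01,  9.50994000e+01,
       -7.90856128e-04,  9.00005699e+01]), 'qd': array([ 0.00950962, -0.00410048,  0.07051581, -0.03174103, -0.06527514,
       -0.01009377]), 'joint_efforts': array([ 3.22715736e-03, -5.20387137e+01,  4.64804757e+01,  1.62244641e-02,
        2.57454549e-04,  1.46391648e-05]), 'ee_pos': array([0.24003751, 0.49460545, 0.23058993]), 'tcp_rot': array([-1.79924707e+02,  7.91604421e-04,  1.54112028e+02]), 'wrist_force': array([ 0.22402106,  0.19065194, -0.06310917]), 'torque': array([-0.01366256,  0.00733474, -0.00813251]), 'opening': 0.08564717350999965}
scene {'frame': 0, 'range_z': 0, 'fx': 433.4769228078539, 'fy': 433.4769228078539, 'cx': 318.14079500696334, 'cy': 199.57970045411307, 'extrinsics': array([[ 0.47924962,  0.87749946, -0.01773399, -0.25503366],
       [-0.718389  ,  0.40379859,  0.56644854,  0.32351203],
       [ 0.50421925, -0.25873034,  0.82390628, -1.62252947],
       [ 0.        ,  0.        ,  0.        ,  1.        ]])}
side {'frame': 0, 'range_z': 0, 'fx': 453.60112358839876, 'fy': 453.60112358839876, 'cx': 322.2441844093029, 'cy': 200.49237578698887, 'extrinsics': array([[-0.8126964 , -0.58259691, -0.01026641,  0.4475256 ],
       [ 0.40228491, -0.57374129,  0.7134338 , -0.31159299],
       [-0.42153459,  0.57567506,  0.70064743, -1.53719651],
       [ 0.        ,  0.        ,  0.        ,  1.        ]])}
wrist {'frame': 0, 'range_z': 0, 'fx': 299.24624243883744, 'fy': 299.24624243883744, 'cx': 324.93623191844813, 'cy': 192.8278583775619, 'mount': array([[-8.25908525e-04,  9.46386929e-01,  3.23034206e-01,
         8.44565646e-02],
       [ 9.99999654e-01,  8.13102692e-04,  1.74589806e-04,
         1.25573999e-03],
       [-9.74304722e-05,  3.23034239e-01, -9.46387273e-01,
        -1.43678305e-01],
       [ 0.00000000e+00,  0.00000000e+00,  0.00000000e+00,
         1.00000000e+00]])}
```

View pics/scene0.png

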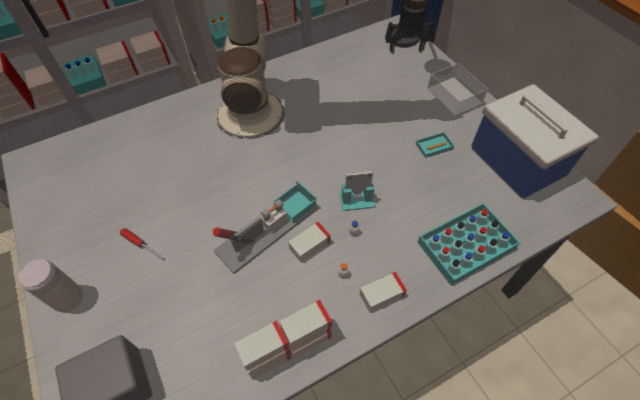

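View pics/side0.png

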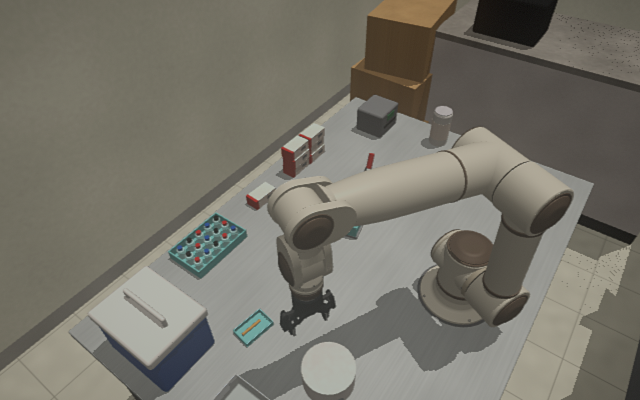

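View pics/wrist0.png

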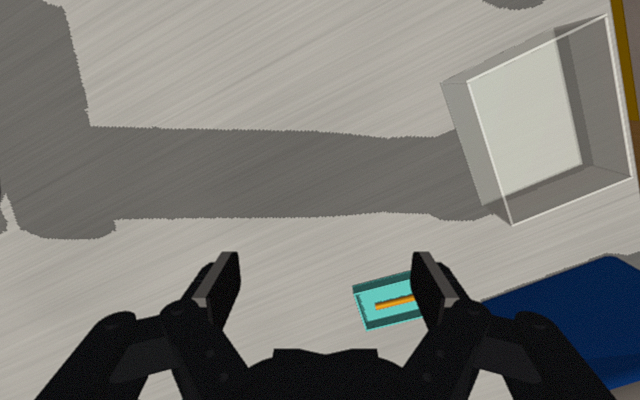

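The scene view shows the fixture from (235,250) to (300,195) with the red lever at (225,232). The stand with the leaf is at (358,190), the orange vial at (344,270), the blue vial at (355,228) and the carton at (310,240). The arm blocks most of the side view.

```bash
python3 - <<'E'
import cv2,numpy as np
im=cv2.imread('pics/scene0.png')[160:280,200:390]
cv2.imwrite('pics/s0c.png',cv2.resize(im,None,fx=4.2,fy=4.2,interpolation=cv2.INTER_CUBIC))
E
```

```text
(no output)
```

View pics/s0c.png

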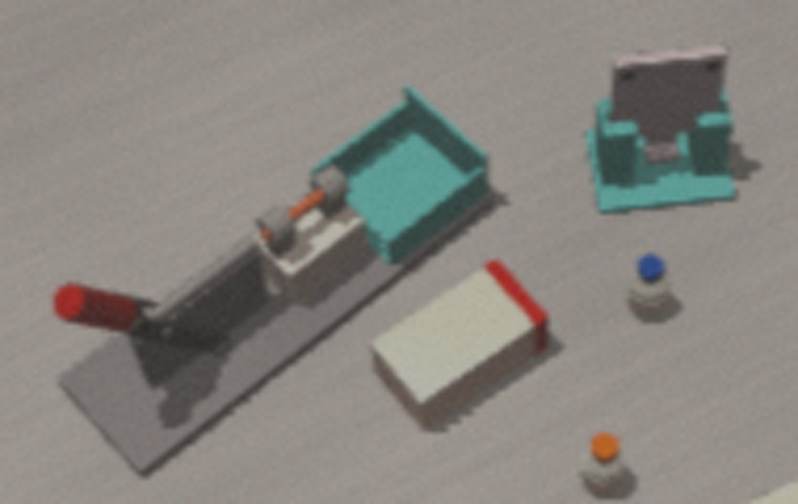

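```bash
cat >> h.py <<'E'
def ray(c,u,v,tool=None):
    d=np.array([(u-c['cx'])/c['fx'],-(v-c['cy'])/c['fy'],-1.])
    if 'extrinsics' in c: M=np.linalg.inv(c['extrinsics'])
    else:
        T=np.eye(4);T[:3,:3]=R.from_euler('xyz',tool['tcp_rot'],degrees=True).as_matrix();T[:3,3]=tool['ee_pos'];M=T@c['mount']
    return M[:3,3],M[:3,:3]@d
def atz(c,u,v,z,tool=None):
    o,d=ray(c,u,v,tool);return o+d*(z-o[2])/d[2]
def dep(c,u,v,tool=None):
    o,d=ray(c,u,v,tool);return o+d*c['range_z'][int(round(v)),int(round(u))]
def tri(rays):
    A=np.zeros((3,3));b=np.zeros(3)
    for o,d in rays:
        d=d/np.linalg.norm(d);P=np.eye(3)-np.outer(d,d);A+=P;b+=P@o
    p=np.linalg.solve(A,b);return p,[np.linalg.norm((np.eye(3)-np.outer(d,d)/(d@d))@(p-o)) for o,d in rays]
E
python3 - <<'E'
from h import *
c=dict(np.load('pics/scene0.npz'))
np.set_printoptions(precision=4,suppress=True)
def cr(x,y): return 200+x/4.2,160+y/4.2
for n,x,y,z in [('base left',62,382,.012),('base front',143,470,.0),('tray far',487,162,.047),('tray far end corner',408,92,.062),('baseright',492,200,0),('handle tip',70,300,.165),('kn1',275,228,.085),('kn2',330,188,.085),('leaf topL',615,55,.139),('leaf topR',725,50,.139),('foot L',602,210,0),('foot R',733,196,0),('blue',650,266,.057),('orange',604,445,.057),('carton top L',372,347,.045),('c near',420,400,.045),('c redR',545,318,.045),('c redtop',492,263,.045)]:
    u,v=cr(x,y);print(n,np.round([u,v],1),atz(c,u,v,z),dep(c,u,v))
E
```

```text
base left [214.8 251. ] [ 0.4889 -0.3246  0.012 ] [ 0.4908 -0.3246  0.0152]
base front [234.  271.9] [ 0.5733 -0.3001  0.    ] [ 0.579  -0.3004  0.0109]
tray far [316.  198.6] [0.4917 0.0153 0.047 ] [ 0.4624  0.03   -0.0003]
tray far end corner [297.1 181.9] [ 0.4162 -0.0104  0.062 ] [ 0.4131 -0.0091  0.0575]
baseright [317.1 207.6] [0.4952 0.0166 0.    ] [0.4959 0.0162 0.0012]
handle tip [216.7 231.4] [ 0.5289 -0.2996  0.165 ] [ 0.5279 -0.2996  0.1635]
kn1 [265.5 214.3] [ 0.4919 -0.1515  0.085 ] [ 0.4972 -0.1528  0.0931]
kn2 [278.6 204.8] [ 0.4805 -0.1036  0.085 ] [ 0.485  -0.105   0.0919]
leaf topL [346.4 173.1] [0.5123 0.1087 0.139 ] [ 0.4191  0.1701 -0.0036]
leaf topR [372.6 171.9] [0.5464 0.1781 0.139 ] [ 0.4583  0.2492 -0.0032]
foot L [343.3 210. ] [0.5437 0.0845 0.    ] [ 0.5436  0.0845 -0.0002]
foot R [374.5 206.7] [0.5812 0.1771 0.    ] [0.5834 0.1752 0.0044]
blue [354.8 223.3] [0.6316 0.0696 0.057 ] [0.6327 0.0688 0.0592]
orange [343.8 266. ] [ 0.7345 -0.0285  0.057 ] [ 0.7353 -0.0291  0.0589]
carton top L [288.6 242.6] [ 0.5879 -0.1272  0.045 ] [ 0.5849 -0.1262  0.0394]
c near [300.  255.2] [ 0.6403 -0.1169  0.045 ] [ 0.6402 -0.1169  0.0448]
c redR [329.8 235.7] [ 0.6262 -0.0118  0.045 ] [ 0.6248 -0.011   0.0422]
c redtop [317.1 222.6] [ 0.5688 -0.0225  0.045 ] [ 0.5693 -0.0227  0.0459]
```

```bash
python3 -m jog '{"turn":[[0,0,-1],[0,0,-1],[0,0,-1],[0,0,-1],[0,0,-1],[0,0,-1],[0,0,-1],[0,0,-1],[0,0,-1],[0,0,-1]],"delta_pos":[[0.56,-0.73,0.22],[0.56,-0.73,0.22],[0.56,-0.73,0.22],[0.56,-0.73,0.22],[0.56,-0.73,0.22],[0.56,-0.73,0.22],[0.56,-0.73,0.22],[0.56,-0.73,0.22],[0.56,-0.73,0.22],[0.56,-0.73,0.22]],"hand":[-1,-1,-1,-1,-1,-1,-1,-1,-1,-1]}' 40
python3 - <<'E'
from h import *
import pickle
o=bot.get_obs();pickle.dump(o,open('pics/w1.pkl','wb'));save('wrist','w1');print(o['time'],o['ee_pos'],o['tcp_rot'],np.abs(o['qd']).max())
E
```

```text
time: 1.15
ee_pos: [0.5209, 0.128, 0.3416]
tcp_rot: [-180.0, -0.0, 73.8]
wrist_force: [0.7, 1.1, -0.8]
opening: -0.0
1.15 [0.52088525 0.12803492 0.34160643] [-1.79992783e+02 -4.53129190e-03  7.37786579e+01] 46.214921731345754
```

View pics/w1.png

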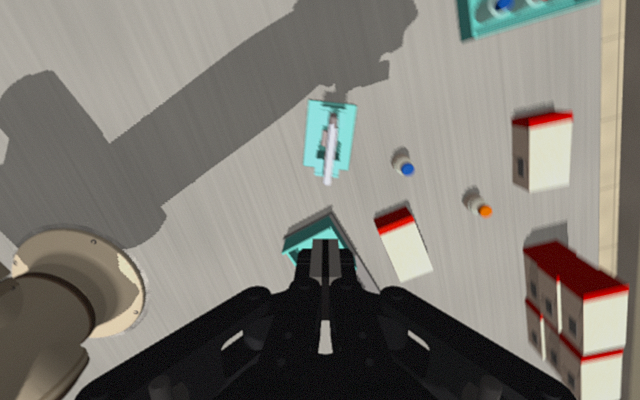

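The wrist view shows the leaf plate edge-on, from (333,115) to (327,183), in the turquoise stand. I'll enlarge it.

```bash
python3 - <<'E'
import cv2,numpy as np
im=cv2.imread('pics/w1.png')[90:200,290:370]
cv2.imwrite('pics/w1c.png',cv2.resize(im,None,fx=5,fy=5,interpolation=cv2.INTER_CUBIC))
E
```

```text
(no output)
```

View pics/w1c.png

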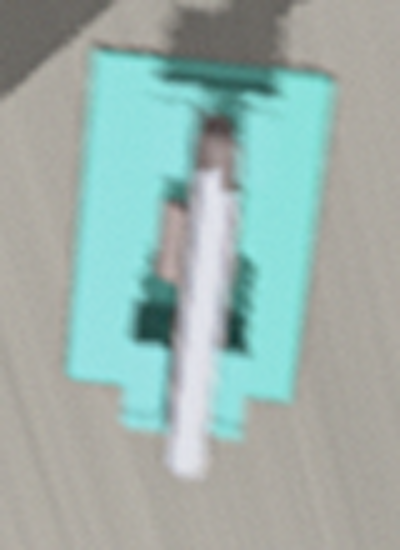

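```bash
python3 - <<'E'
from h import *
import pickle
np.set_printoptions(precision=4,suppress=True)
o=pickle.load(open('pics/w1.pkl','rb'));w=dict(np.load('pics/w1.npz'));c=dict(np.load('pics/scene0.npz'))
A=(332.4,123.6);B=(327.6,185.2)
print(tri([ray(w,*A,o),ray(c,372.6,171.9)]),tri([ray(w,*B,o),ray(c,346.4,173.1)]))
for p in(A,B):print(dep(w,*p,o))
a,b=atz(w,*A,.139,o),atz(w,*B,.139,o);d=a-b;print(a,b,(a+b)/2,np.linalg.norm(d),np.degrees(np.arctan2(-d[0],d[1])))
F=[(95,50),(337,75),(292,402),(68,378)]
f=[atz(w,290+x/5,90+y/5,.006,o) for x,y in F];print(np.array(f),np.mean(f,0))
e=f[0]-f[3]+f[1]-f[2];print('yaw',np.degrees(np.arctan2(-e[0],e[1])))
# depth points of top
z=w['range_z']
P=np.array([dep(w,u,v,o) for v in range(115,190) for u in range(318,342)])
P=P[(P[:,2]>.125)&(P[:,2]<.16)];print(len(P),P.mean(0),np.median(P[:,2]));q=P[:,:2]-P[:,:2].mean(0);_,s,vt=np.linalg.svd(q,full_matrices=False);v=vt[0]*np.sign(vt[0][1]);print(np.degrees(np.arctan2(-v[0],v[1])),np.ptp(q@v), (P[:,:2].min(0)+P[:,:2].max(0))/2)
E
```

```text
(array([0.5441, 0.1758, 0.1393]), [np.float64(0.0032254265299531608), np.float64(0.0032254265299531334)]) (array([0.5165, 0.1062, 0.1449]), [np.float64(0.0004027400770030184), np.float64(0.0004027400770029657)])
[0.5419 0.1734 0.1388]
[ 0.5055  0.0627 -0.    ]
[0.5419 0.1734 0.139 ] [0.5164 0.1047 0.139 ] [0.5291 0.1391 0.139 ] 0.07329519398044247 -20.360159484340016
[[0.5165 0.2037 0.006 ]
 [0.5858 0.1758 0.006 ]
 [0.546  0.0794 0.006 ]
 [0.4775 0.1079 0.006 ]] [0.5315 0.1417 0.006 ]
yaw -22.30966355267774
549 [0.5292 0.1473 0.1395] 0.13985723811051293
-22.127806451227027 0.07999215113851879 [0.5284 0.1456]
```

```bash
python3 -m jog '{"turn":[[0,0,0.49],[0,0,0.49],[0,0,0.49],[0,0,0.49],[0,0,0.49],[0,0,0.49],[0,0,0.49],[0,0,0.49],[0,0,0],[0,0,0]],"delta_pos":[[-0.05,-0.84,0],[-0.05,-0.84,0],[-0.05,-0.84,0],[-0.05,-0.84,0],[-0.05,-0.84,0],[-0.05,-0.84,0],[-0.05,-0.84,0],[-0.05,-0.84,0],[0,0,0],[0,0,0]],"hand":[-1,-1,-1,-1,-1,-1,-1,-1,-1,-1]}'
python3 - <<'E'
from h import *
import pickle
o=bot.get_obs();pickle.dump(o,open('pics/w2.pkl','wb'));save('wrist','w2');print(o['time'],o['ee_pos'],o['tcp_rot'],np.abs(o['qd']).max())
o=bot.get_obs();save('side','side2')
E
```

```text
time: 2.2
ee_pos: [0.4999, -0.2069, 0.3408]
tcp_rot: [-180.0, -0.0, 105.3]
wrist_force: [-0.4, 0.6, -0.0]
opening: -0.0001
2.2 [ 0.49990492 -0.20693495  0.34076347] [-1.79959267e+02 -4.48107313e-02  1.05331971e+02] 2.232827902265658
```

View pics/w2.png

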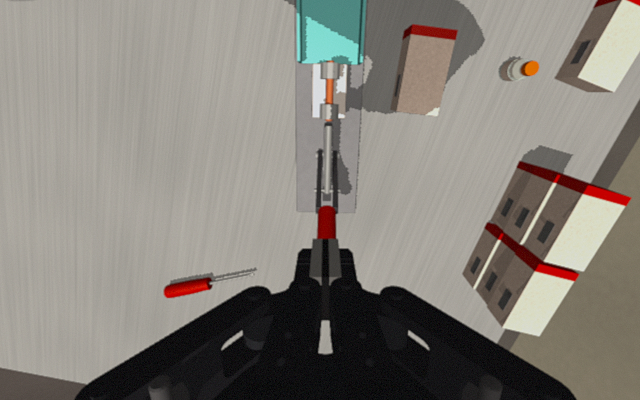

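View pics/side2.png

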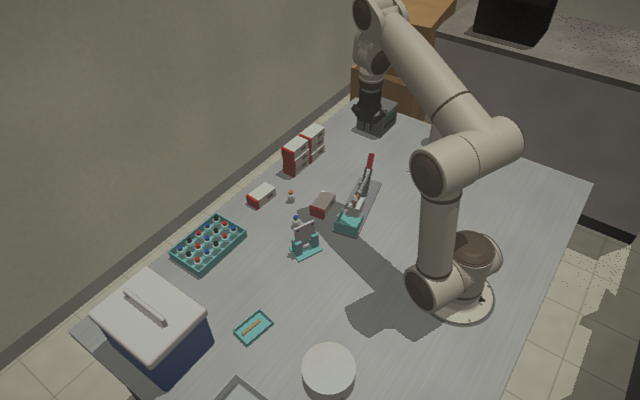

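The wrist view shows the fixture almost straight up the image: knuckles at (330,70) and (330,112), handle at (327,222). Enlarging both views.

```bash
python3 - <<'E'
import cv2,numpy as np
im=cv2.imread('pics/w2.png')[40:250,280:380]
cv2.imwrite('pics/w2c.png',cv2.resize(im[:110],None,fx=5,fy=5,interpolation=cv2.INTER_CUBIC))
cv2.imwrite('pics/w2d.png',cv2.resize(im[100:],None,fx=5,fy=5,interpolation=cv2.INTER_CUBIC))
im=cv2.imread('pics/side2.png')[140:270,270:400]
cv2.imwrite('pics/side2c.png',cv2.resize(im,None,fx=4.5,fy=4.5,interpolation=cv2.INTER_CUBIC))
E
```

```text
(no output)
```

View pics/w2c.png

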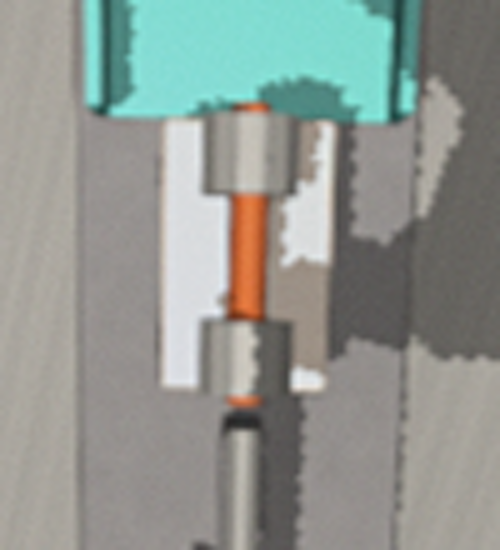

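View pics/w2d.png

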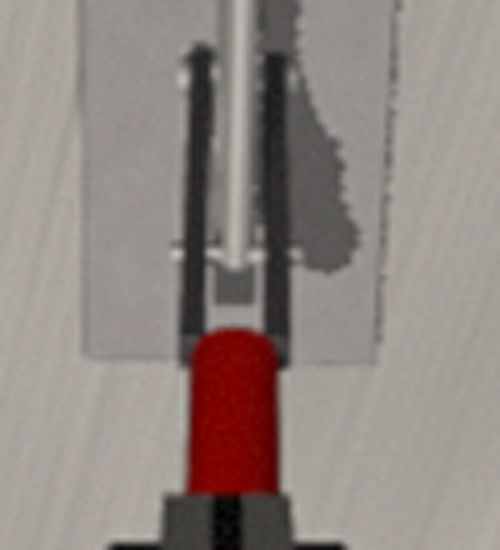

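View pics/side2c.png

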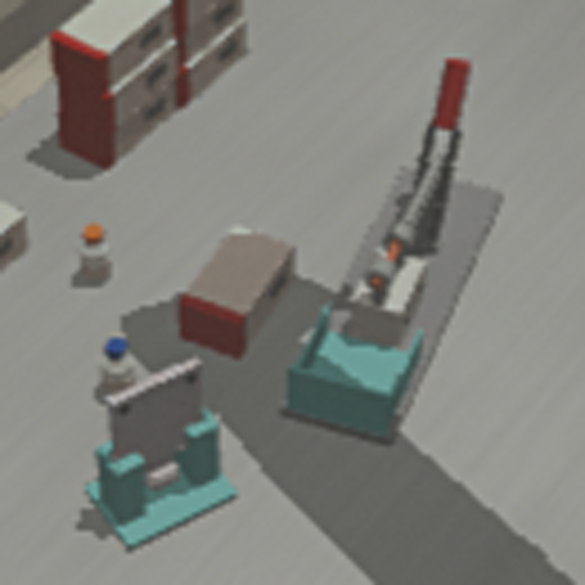

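```bash
python3 - <<'E'
from h import *
import pickle
np.set_printoptions(precision=4,suppress=True)
o=pickle.load(open('pics/w2.pkl','rb'));w=dict(np.load('pics/w2.npz'));c=dict(np.load('pics/scene0.npz'));s=dict(np.load('pics/side2.npz'))
f=lambda x,y:(280+x/5,40+y/5)
g=lambda x,y:(280+x/5,140+y/5)
k1=atz(w,*f(246,320),.097,o);k2=atz(w,*f(249,193),.097,o)
d=k2-k1;print('knuck',k1,k2,(k1+k2)/2,np.linalg.norm(d),np.degrees(np.arctan2(-d[0],d[1])))
k1=atz(w,*f(246,398),.097,o);k2=atz(w,*f(249,112),.097,o)
d=k2-k1;print('outer',(k1+k2)/2,np.linalg.norm(d),np.degrees(np.arctan2(-d[0],d[1])))
b1=atz(w,*g(83,357),.012,o);b2=atz(w,*g(378,363),.012,o);d=b2-b1;print('base',b1,b2,np.linalg.norm(d),np.degrees(np.arctan2(d[1],d[0])))
print('dep',[dep(w,*f(*p),o) for p in((246,360),(249,150),(180,250))])
# fixture direction by base side edges: left x=80@y100crop .. 
e1=atz(w,*f(78,300),.012,o);e2=atz(w,*g(83,350),.012,o);d=e1-e2;print('ledge',np.degrees(np.arctan2(-d[0],d[1])))
e1=atz(w,*f(413,300),.012,o);e2=atz(w,*g(380,350),.012,o);d=e1-e2;print('redge',np.degrees(np.arctan2(-d[0],d[1])))
# block corners
p=[atz(w,*f(*q),.057,o) for q in((163,388),(325,388))];d=p[1]-p[0];print('block',p,np.linalg.norm(d),np.degrees(np.arctan2(d[1],d[0])))
# handle tri: handle tip in side crop (457,62), scene (70,300)
h=lambda x,y:(270+x/4.5,140+y/4.5)
print('handle top',tri([ray(c,216.7,231.4),ray(s,*h(457,66))]))
# knuckle check side/scene
print('pin mid',tri([ray(c,200+303/4.2,160+205/4.2),ray(w,*f(248,256),o)]))
# leaf top corners side/scene
for S,C in(((110,400),(615,55)),((200,366),(725,50))):
  print('leaf',tri([ray(s,*h(*S)),ray(c,200+C[0]/4.2,160+C[1]/4.2)]))
E
```

```text
knuck [ 0.4864 -0.1385  0.097 ] [ 0.4792 -0.1099  0.097 ] [ 0.4828 -0.1242  0.097 ] 0.029506902605697233 14.137051435951848
outer [ 0.4829 -0.1246  0.097 ] 0.066441230989622 14.93127195181558
base [ 0.4819 -0.3252  0.012 ] [ 0.5795 -0.3008  0.012 ] 0.10062132712814202 14.031627645264004
dep [array([ 0.489 , -0.1477,  0.0978]), array([ 0.4766, -0.1007,  0.0995]), array([ 0.4653, -0.1271,  0.057 ])]
ledge 14.02118187633332
redge 14.009266559065983
block [array([ 0.47  , -0.1634,  0.057 ]), array([ 0.5134, -0.1515,  0.057 ])] 0.04503972163258897 15.285705702146174
handle top (array([ 0.5224, -0.3004,  0.1574]), [np.float64(0.001627788490851092), np.float64(0.0016277884908511393)])
pin mid (array([ 0.4828, -0.1248,  0.0825]), [np.float64(0.001065284429855321), np.float64(0.0010652844298553721)])
leaf (array([0.5276, 0.1395, 0.1236]), [np.float64(0.034738157153615376), np.float64(0.03473815715361535)])
leaf (array([0.523 , 0.1478, 0.15  ]), [np.float64(0.03882438597229036), np.float64(0.03882438597229037)])
```

```bash
python3 -m jog '{"turn":[[0,0,-0.14],[0,0,0],[0,0,0],[0,0,0],[0,0,0],[0,0,0],[0,0,0],[0,0,0],[0,0,0],[0,0,0]],"delta_pos":[[0.185,-0.655,-0.2],[0.185,-0.655,-0.2],[0.185,-0.655,-0.2],[0.185,-0.655,-0.2],[0,0,-0.63],[0,0,-0.63],[0,0,-0.63],[0,0,-0.63],[0,0,-0.63],[0,0,0]],"hand":[-1,-1,-1,-1,-1,-1,-1,-1,-1,-1]}'
python3 - <<'E'
from h import *
import pickle
o=bot.get_obs();pickle.dump(o,open('pics/w3.pkl','wb'));save('wrist','w3');save('side','side3',(270,100,430,250),4.5)
print(o['ee_pos'],o['tcp_rot'],o['wrist_force'])
fy=np.array([-.2453,.9694,0]);fx=np.array([.9694,.2453,0]);p=o['ee_pos']-[.4904,-.1536,0];print(p@fx,p@fy)
E
```

```text
time: 3.3
ee_pos: [0.536, -0.3346, 0.1393]
tcp_rot: [-179.7, -0.3, 104.4]
wrist_force: [0.5, -0.2, -1.1]
opening: -0.0
[ 0.53595096 -0.33462348  0.13931139] [-179.72802168   -0.29710635  104.44605507] [ 0.54681465 -0.24381114 -1.05298601]
-0.00024795926777999606 -0.18665780716585015
```

View pics/w3.png

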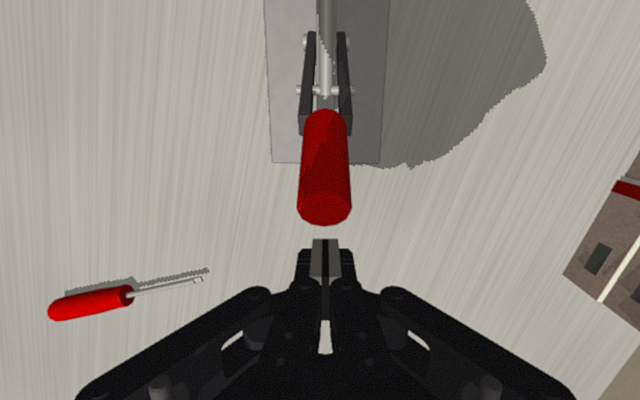

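View pics/side3.png

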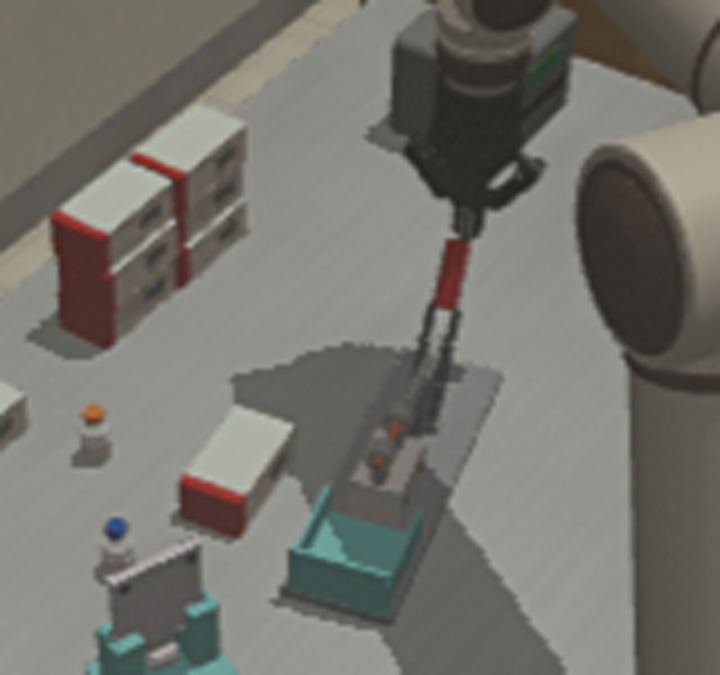

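```bash
python3 -m jog '{"turn":[[0,0,0],[0,0,0],[0,0,0],[0,0,0],[0,0,0],[0,0,0],[0,0,0],[0,0,0],[0,0,0],[0,0,0]],"delta_pos":[[-0.069,0.271,0],[-0.069,0.271,0],[-0.069,0.271,0],[-0.069,0.271,0],[-0.069,0.271,0],[-0.069,0.271,0],[-0.069,0.271,0],[-0.069,0.271,0],[-0.069,0.271,0],[-0.069,0.271,0]],"hand":[-1,-1,-1,-1,-1,-1,-1,-1,-1,-1]}'
python3 - <<'E'
from h import *
save('wrist','w4')
o=bot.get_obs();fy=np.array([-.2453,.9694,0]);fx=np.array([.9694,.2453,0]);p=o['ee_pos']-[.4904,-.1536,0];print(p@fx,p@fy,o['wrist_force']@fy,o['wrist_force'],p[2])
E
```

```text
time: 4.4
ee_pos: [0.5025, -0.2011, 0.1437]
tcp_rot: [-180.0, 0.1, 104.3]
wrist_force: [2.6, -7.5, -2.3]
opening: -0.0001
-6.776776001149915e-05 -0.04733720690965922 -6.086372642396302 [ 2.92859919 -5.5374327   0.95895554] 0.14384496073349862
```

View pics/w4.png

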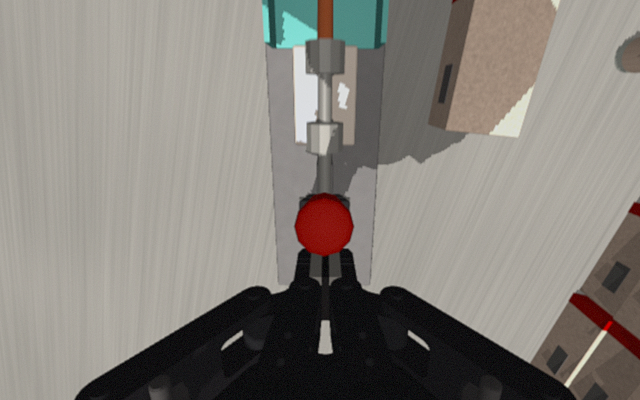

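```bash
python3 -m jog '{"turn":[[0,0,0],[0,0,0],[0,0,0],[0,0,0],[0,0,0],[0,0,0],[0,0,0],[0,0,0],[0,0,0],[0,0,0]],"delta_pos":[[-0.0245,0.097,0],[-0.0245,0.097,0],[-0.0245,0.097,0],[-0.0245,0.097,0],[-0.0245,0.097,0],[-0.0245,0.097,0],[-0.01,0.04,0],[-0.01,0.04,0],[0,0,0],[0,0,0]],"hand":[-1,-1,-1,-1,-1,-1,-1,-1,-1,-1]}'
python3 - <<'E'
from h import *
save('wrist','w5');save('side','side5',(270,100,430,250),4.5)
o=bot.get_obs();fy=np.array([-.2453,.9694,0]);fx=np.array([.9694,.2453,0]);p=o['ee_pos']-[.4904,-.1536,0];print(p@fx,p@fy,o['wrist_force']@fy,o['wrist_force'],p[2])
E
```

```text
time: 5.45
ee_pos: [0.4944, -0.1689, 0.1439]
tcp_rot: [-180.0, 0.1, 104.4]
wrist_force: [1.1, -7.1, 0.6]
opening: 0.0
7.52404051002169e-05 -0.01583159565065234 -6.77787091619929 [ 1.03091417 -6.73095489  0.98082833] 0.14396003402023833
```

View pics/w5.png

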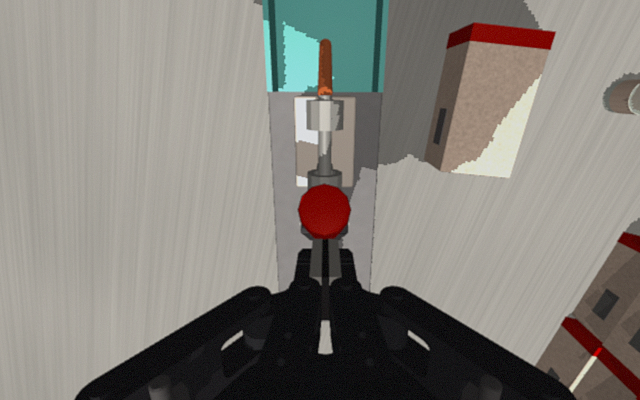

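View pics/side5.png

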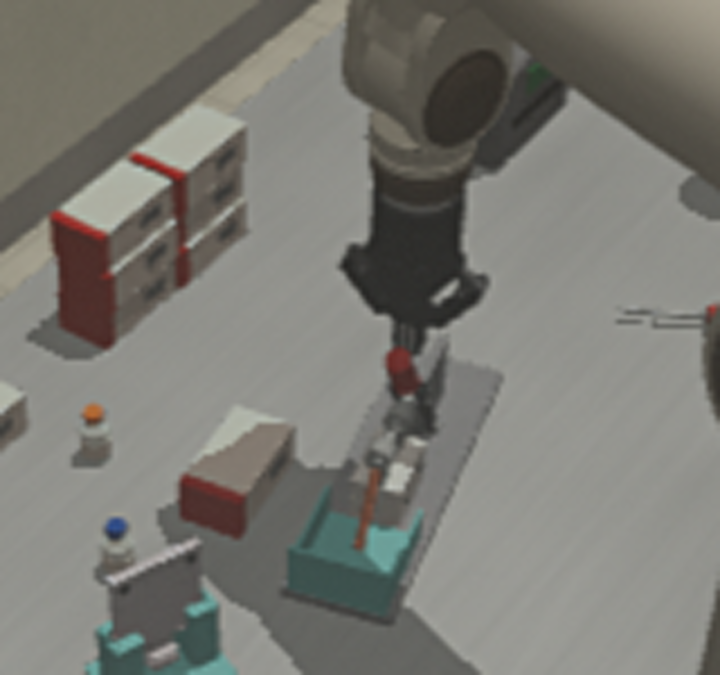

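The pin is tilting into the tray, with its near end still at the ram at (325,90), and the force shows the lever isn't at its stop yet. I'll push a few mm more.

```bash
python3 -m jog '{"turn":[[0,0,0],[0,0,0],[0,0,0],[0,0,0],[0,0,0],[0,0,0],[0,0,0],[0,0,0],[0,0,0],[0,0,0]],"delta_pos":[[-0.005,0.0195,0],[-0.005,0.0195,0],[-0.005,0.0195,0],[-0.005,0.0195,0],[-0.005,0.0195,0],[0,0,0],[0,0,0],[0,0,0],[0,0,0],[0,0,0]],"hand":[-1,-1,-1,-1,-1,-1,-1,-1,-1,-1]}'
python3 - <<'E'
from h import *
save('wrist','w6')
o=bot.get_obs();fy=np.array([-.2453,.9694,0]);fx=np.array([.9694,.2453,0]);p=o['ee_pos']-[.4904,-.1536,0];print(p@fx,p@fy,o['wrist_force']@fy,o['wrist_force'],p[2])
E
```

```text
time: 6.55
ee_pos: [0.4938, -0.1661, 0.1445]
tcp_rot: [180.0, 0.3, 104.3]
wrist_force: [4.4, -17.2, 1.1]
opening: 0.0005
0.00020432812864766266 -0.012940149015336787 -17.242668817367772 [  4.10497752 -16.74821316   0.69438586] 0.14442897901684948
```

View pics/w6.png

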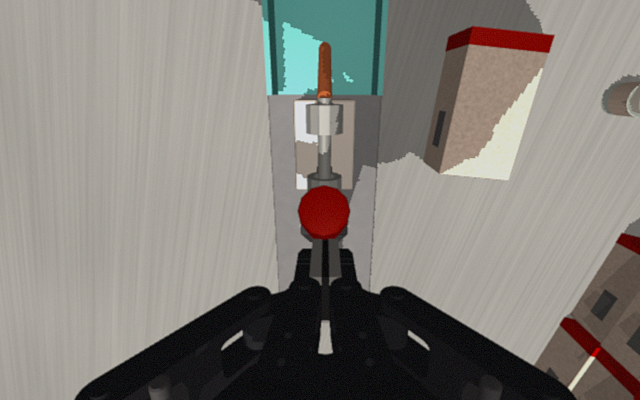

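```bash
cp pics/w6.png pics/x.png; python3 - <<'E'
from h import *
import pickle
o=bot.get_obs();w=dict(np.load('pics/w6.npz'))
T=np.eye(4);T[:3,:3]=R.from_euler('xyz',o['tcp_rot'],degrees=True).as_matrix();T[:3,3]=o['ee_pos'];M=np.linalg.inv(T@w['mount'])
fy=np.array([-.2453,.9694,0])
for a in(.43,.48,.53,.58):
  p=np.array([.4904,-.1536,.018])+fy*(-.065+.17*np.sin(a))+np.array([0,0,.17*np.cos(a)])
  q=M[:3,:3]@p+M[:3,3];print(a,w['cx']+w['fx']*q[0]/-q[2],w['cy']-w['fy']*q[1]/-q[2])
d=np.array([dep(w,u,v,o) for v in range(190,235,4) for u in range(305,345,4)]);k=d[:,2]>.14;d=d[k];print(len(d));
f=np.c_[(d-[.4904,-.1536,0])@fy,d[:,2]]
A=np.c_[f[:,0],np.ones(len(f))];print(np.linalg.lstsq(A,f[:,1],rcond=None)[0],f.mean(0),f.min(0),f.max(0))
cv2.imwrite('pics/w6c.png',cv2.resize(w['frame'][20:240,250:400,::-1],None,fx=2.7,fy=2.7,interpolation=cv2.INTER_CUBIC))
E
```

```text
0.43 325.07378196990544 251.11361060355986
0.48 325.07065664751326 231.49346663894588
0.53 325.0661291658773 212.25316668659025
0.58 325.0602976606826 193.60666057007447
114
[-0.2353317   0.17013327] [0.02142292 0.16509178] [0.00103522 0.14495528] [0.03022447 0.1702948 ]
```

View pics/w6c.png

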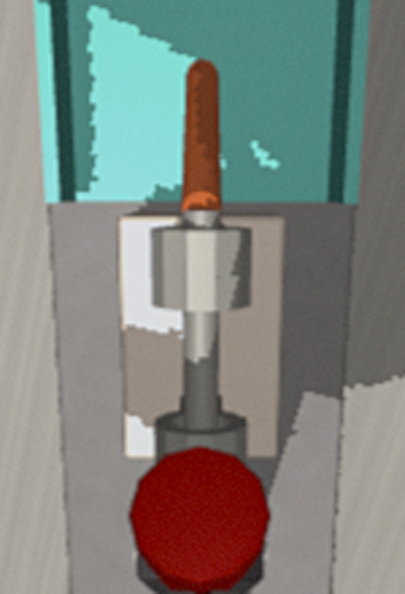

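The cap centre at (324,212) matches the predicted 0.53 lean, so the lever is at its stop. The pin leans on the ram tip and should fall once the ram retracts. I'll follow the lever back.

```bash
python3 -m jog '{"turn":[[0,0,0],[0,0,0],[0,0,0],[0,0,0],[0,0,0],[0,0,0],[0,0,0],[0,0,0],[0,0,0],[0,0,0]],"delta_pos":[[0.05,-0.2,0],[0.086,-0.339,0],[0.086,-0.339,0],[0.086,-0.339,0],[0.086,-0.339,0],[0.086,-0.339,0],[0.086,-0.339,0],[0.086,-0.339,0],[0.086,-0.339,0],[0.086,-0.339,0]],"hand":[-1,-1,-1,-1,-1,-1,-1,-1,-1,-1]}'
python3 - <<'E'
from h import *
c=save('wrist','w7');cv2.imwrite('pics/w7.png',c['frame'][...,::-1])
save('scene','scene7',(200,160,390,280),4.2)
E
```

```text
time: 7.6
ee_pos: [0.5341, -0.327, 0.1427]
tcp_rot: [-179.9, -0.1, 104.4]
wrist_force: [-0.2, 0.6, -0.6]
opening: 0.0
```

View pics/w7.png

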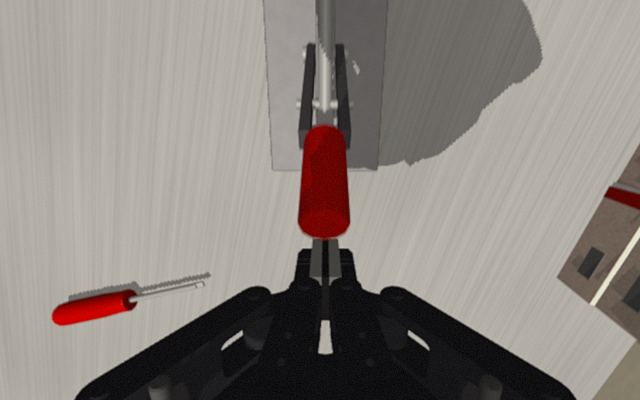

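View pics/scene7.png

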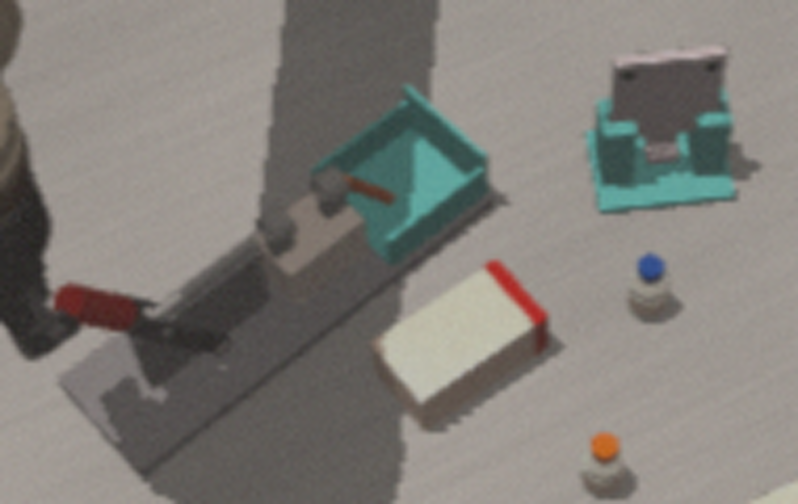

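```bash
python3 -m jog '{"turn":[[0,0,0],[0,0,0],[0,0,0],[0,0,0],[0,0,0],[0,0,0],[0,0,0],[0,0,0],[0,0,0],[0,0,0]],"delta_pos":[[0.05,-0.2,0],[0,0,0.8],[0,0,0.8],[0,0,0.8],[0,0,0.8],[-0.15,0.67,0],[-0.15,0.67,0],[-0.15,0.67,0],[-0.15,0.67,0],[-0.15,0.67,0]],"hand":[-1,-1,-1,-1,-1,-1,-1,-1,-1,-1]}'
python3 - <<'E'
from h import *
import pickle
o=bot.get_obs();pickle.dump(o,open('pics/w8.pkl','wb'))
c=save('wrist','w8',(230,0,430,200),3.5)
save('scene','scene8',(200,160,390,280),4.2)
E
```

```text
time: 8.7
ee_pos: [0.4987, -0.1673, 0.3037]
tcp_rot: [-180.0, -0.0, 104.4]
wrist_force: [0.6, 0.6, 1.4]
opening: 0.0001
```

View pics/w8.png

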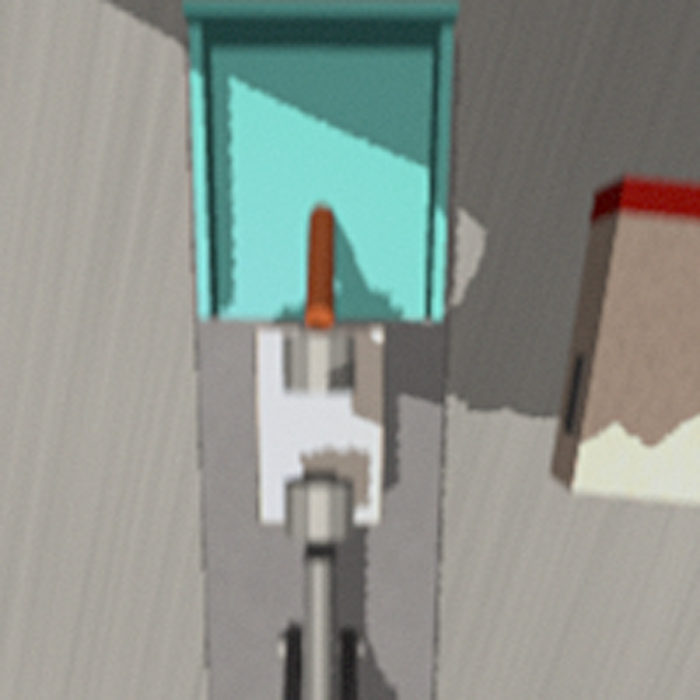

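View pics/scene8.png

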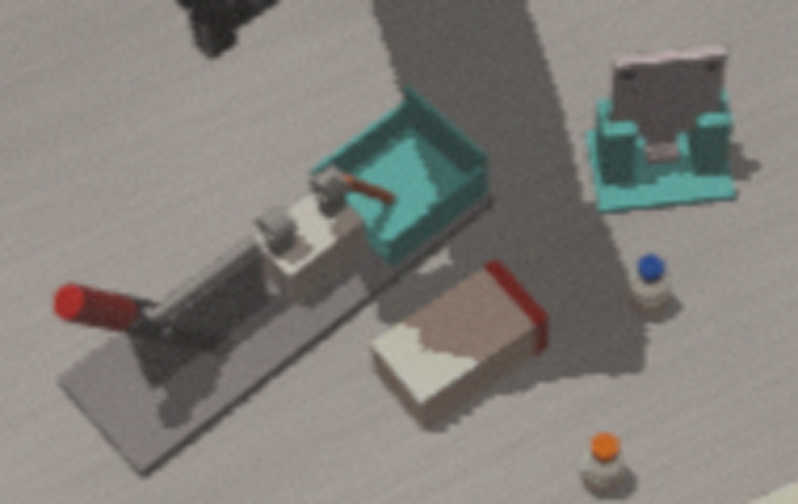

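```bash
python3 - <<'E'
from h import *
import pickle
np.set_printoptions(precision=4,suppress=True)
o=pickle.load(open('pics/w8.pkl','rb'));w=dict(np.load('pics/w8.npz'))
fy=np.array([-.2453,.9694,0]);fx=np.array([.9694,.2453,0]);O=np.array([.4904,-.1536,0])
for x,y in((322,210),(321,240),(320,270),(319,300),(318,312),(318,318),(318,322),(318,328),(318,335)):
  p=dep(w,230+x/3.5,y/3.5,o)-O;print((x,y),p@fx,p@fy,p[2])
print(w['range_z'].shape)
E
```

```text
(322, 210) 0.0004528678992141152 0.10775725944153262 0.0224611670792762
(321, 240) 0.0002629939963847718 0.09609670081938157 0.04258012273349748
(320, 270) 8.108165901178643e-05 0.08534048382162368 0.06058141452346749
(319, 300) -7.9888402672097e-05 0.07532526560932788 0.07803554317956402
(318, 312) -0.00036997192346882195 0.07153670077624906 0.08204859482066257
(318, 318) -0.0003792245947937623 0.06966475305734471 0.0816276229614088
(318, 322) -0.0004167137907763028 0.06840317647133409 0.0788404590956705
(318, 328) -0.0004462776014169841 0.06648690924488175 0.07680011167937578
(318, 335) -0.0005666348214045806 0.06411874767667372 0.06756435413150758
(400, 640)
```

The pin stands steeply in the tray: its lower end is on the floor at y≈108 mm and its upper end, at z≈80 mm, leans on the knuckle face in front of the hole. It isn't properly down and would block the colleague, so I'll grip its upper part, move it +y and let it fall flat in the tray.

```bash
python3 -m jog '{"turn":[[0,0,0],[0,0,0],[0,0,0],[0,0,0],[0,0,0],[0,0,0],[0,0,0],[0,0,0],[0,0,0],[0,0,0]],"delta_pos":[[-0.188,0.614,0],[-0.188,0.614,0],[-0.188,0.614,0],[0,0,-0.68],[0,0,-0.68],[0,0,-0.68],[0,0,-0.68],[0,0,-0.68],[0,0,-0.64],[0,0,0]],"hand":[-0.3,-0.3,-0.3,-0.3,-0.3,-0.3,-0.3,-0.3,-0.3,-0.3]}' 30
python3 - <<'E'
from h import *
import pickle
o=bot.get_obs()
c=save('wrist','w9');cv2.imwrite('pics/w9.png',c['frame'][...,::-1])
save('scene','scene9',(200,160,390,280),4.2)
fy=np.array([-.2453,.9694,0]);fx=np.array([.9694,.2453,0]);p=o['ee_pos']-[.4904,-.1536,0];print(p@fx,p@fy,p[2],o['opening'])
E
```

```text
time: 9.8
ee_pos: [0.4688, -0.0765, 0.0978]
tcp_rot: [-179.6, -0.2, 104.4]
wrist_force: [-0.2, 0.1, -0.1]
opening: 0.03
-0.0020634245589116118 0.08006066250609564 0.09776907695529027 0.03000512209296072
```

View pics/w9.png

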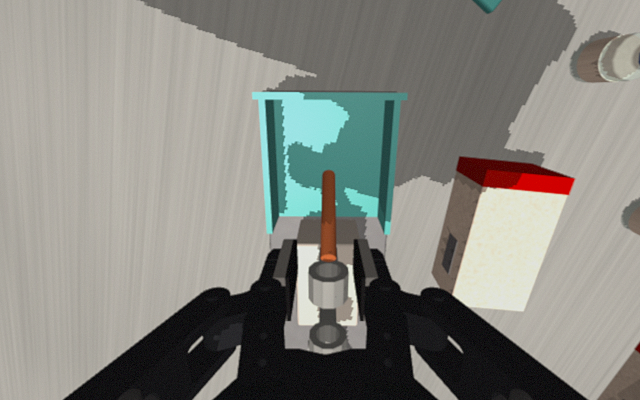

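View pics/scene9.png

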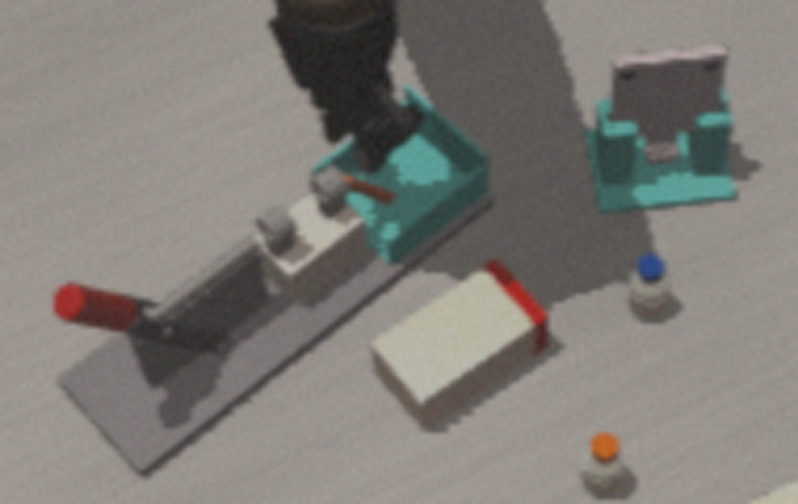

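The wrist view shows the pin's top end at (328,258) against the knuckle face, centred between the pads. Now I'll descend and close.

```bash
python3 -m jog '{"turn":[[0,0,0],[0,0,0],[0,0,0],[0,0,0],[0,0,0],[0,0,0],[0,0,0],[0,0,0],[0,0,0],[0,0,0]],"delta_pos":[[0,0.03,-0.23],[0,0,-0.23],[0,0,-0.23],[0,0,-0.23],[0,0,0],[0,0,0],[0,0,0],[0,0,0],[0,0,0],[0,0,0]],"hand":[-0.3,-0.3,-0.3,-0.3,-0.3,-1,-1,-1,-1,-1]}' 30
python3 - <<'E'
from h import *
o=bot.get_obs()
c=save('wrist','w10')
fy=np.array([-.2453,.9694,0]);fx=np.array([.9694,.2453,0]);p=o['ee_pos']-[.4904,-.1536,0];print(p@fx,p@fy,p[2],o['opening'],o['wrist_force'])
E
```

```text
time: 10.9
ee_pos: [0.4712, -0.0752, 0.0561]
tcp_rot: [180.0, 0.0, 104.4]
wrist_force: [0.2, 0.3, 0.4]
opening: 0.0082
0.0006349584552313253 0.08072249245062836 0.05605587729710968 0.008223397391045857 [0.15325857 0.28899696 0.37618539]
```

View pics/w10.png

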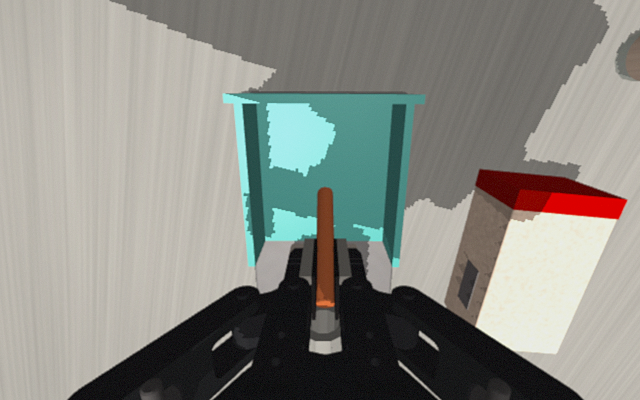

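```bash
python3 -m jog '{"turn":[[0,0,0],[0,0,0],[0,0,0],[0,0,0],[0,0,0],[0,0,0],[0,0,0],[0,0,0],[0,0,0],[0,0,0]],"delta_pos":[[0,0,0.06],[-0.0343,0.136,0],[-0.0343,0.136,0],[-0.0343,0.136,0],[-0.0343,0.136,0],[-0.0343,0.136,0],[0,0,-0.05],[0,0,0],[0,0,0],[0,0,0]],"hand":[-1,-1,-1,-1,-1,-1,-1,-1,-0.2,-0.2]}' 30
python3 - <<'E'
from h import *
o=bot.get_obs()
c=save('wrist','w11');print(o['opening'],o['wrist_force'])
save('scene','scene11',(200,160,390,280),4.2)
E
```

```text
time: 11.95
ee_pos: [0.4625, -0.0414, 0.0563]
tcp_rot: [-180.0, 0.0, 104.3]
wrist_force: [0.2, 0.7, -0.4]
opening: 0.0336
0.03361305465076244 [ 0.21524985  0.65171142 -0.35329634]
```

View pics/w11.png

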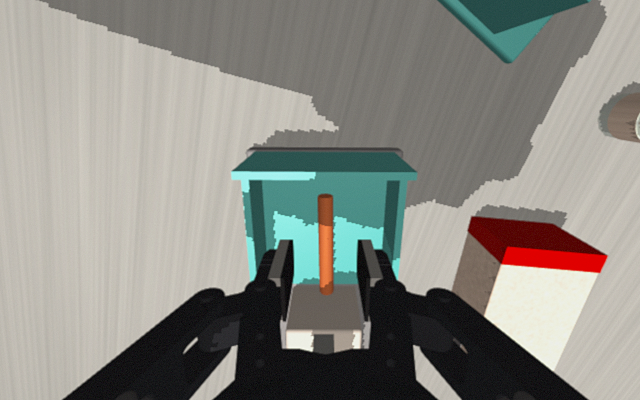

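```bash
python3 -m jog '{"turn":[[0,0,0],[0,0,0],[0,0,0],[0,0,-0.91],[0,0,-0.91],[0,0,-0.91],[0,0,-0.91],[0,0,-0.91],[0,0,0],[0,0,0]],"delta_pos":[[0,0,0.95],[0,0,0.95],[0,0,0.95],[0.23,0.6,0.25],[0.23,0.6,0.25],[0.23,0.6,0.25],[0.23,0.6,0.25],[0.23,0.6,0.25],[0,0,0],[0,0,0]],"hand":[-0.2,-0.2,0.2,0.2,0.2,0.2,0.2,0.2,0.2,0.2]}' 60
python3 - <<'E'
from h import *
import pickle
o=bot.get_obs();pickle.dump(o,open('pics/w12.pkl','wb'))
c=save('wrist','w12');print(o['ee_pos'],o['tcp_rot'],np.abs(o['qd']).max())
save('scene','scene12',(200,160,390,280),4.2)
E
```

```text
time: 13.05
ee_pos: [0.5201, 0.1092, 0.261]
tcp_rot: [-180.0, 0.0, 68.1]
wrist_force: [-0.7, -0.1, 0.4]
opening: 0.0515
[0.52010727 0.10919641 0.26102122] [-1.79982744e+02  2.33230338e-02  6.80978131e+01] 1.59863539478241
```

View pics/w12.png

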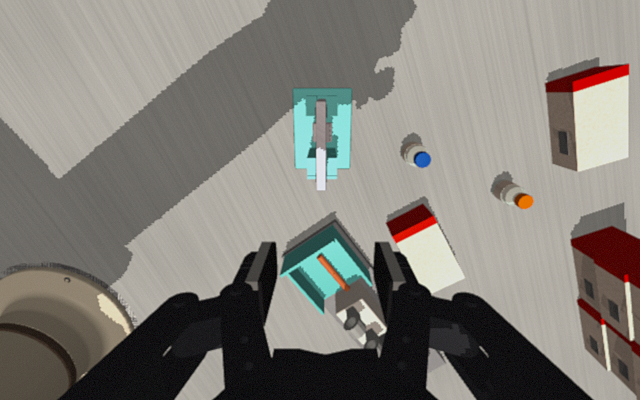

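View pics/scene12.png

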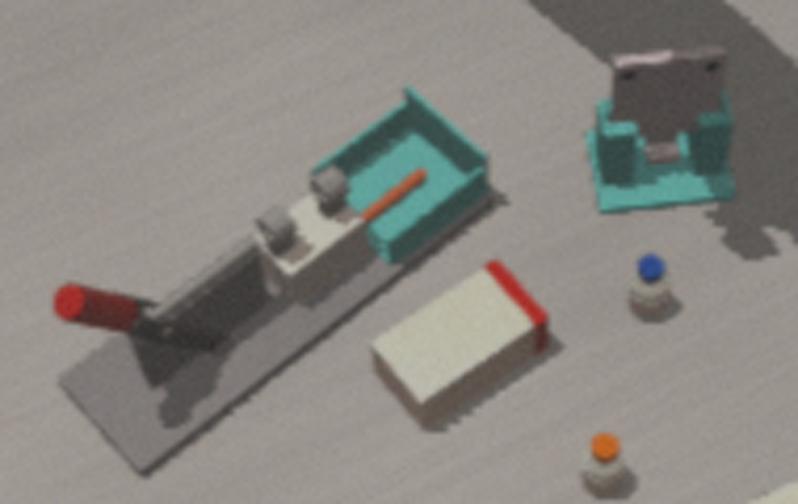

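The pin now lies flat in the tray and the lever is back at rest. The leaf top shows at (321,95)-(321,190). Measuring it from this static view.

```bash
python3 - <<'E'
from h import *
import pickle
np.set_printoptions(precision=4,suppress=True)
o=pickle.load(open('pics/w12.pkl','rb'));w=dict(np.load('pics/w12.npz'))
vv,uu=np.mgrid[85:200,300:345]
P=np.array([dep(w,u,v,o) for v,u in zip(vv.ravel(),uu.ravel())])
k=(P[:,2]>.132)&(P[:,2]<.15)
U=uu.ravel()[k];V=vv.ravel()[k];P=P[k];print(len(P),P.mean(0),np.median(P[:,2]),U.min(),U.max(),V.min(),V.max())
q=P[:,:2]
rc=cv2.minAreaRect(q.astype(np.float32)*1000);print(rc)
_,s,vt=np.linalg.svd(q-q.mean(0),full_matrices=False);v=vt[0]*np.sign(vt[0][1]);print(np.degrees(np.arctan2(-v[0],v[1])))
cv2.imwrite('pics/w12c.png',cv2.resize(w['frame'][80:200,285:365,::-1],None,fx=5,fy=5,interpolation=cv2.INTER_CUBIC))
# pin
for p in((320,257),(345,287),(330,270)): print('pin',dep(w,*p,o))
E
```

```text
924 [0.5298 0.1475 0.1398] 0.1398383966901061 315 325 101 189
((528.472412109375, 145.68296813964844), (78.6802749633789, 9.428359985351562), 68.05301666259766)
-21.810442018704258
pin [ 0.4591 -0.0198  0.026 ]
pin [ 0.4742 -0.0821  0.0248]
pin [ 0.4643 -0.0461  0.025 ]
```

View pics/w12c.png

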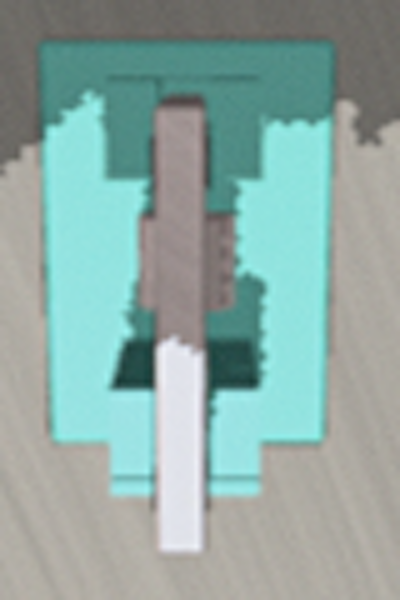

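```bash
python3 -m jog '{"turn":[[0,0,0],[0,0,0],[0,0,0],[0,0,0],[0,0,0],[0,0,0],[0,0,0],[0,0,0],[0,0,0],[0,0,0]],"delta_pos":[[0.084,0.365,0],[0.084,0.365,0],[0,0,-0.5],[0,0,-0.5],[0,0,-0.5],[0,0,-0.5],[0,0,0],[0,0,0],[0,0,0],[0,0,0]],"hand":[0.2,0.2,0.2,0.2,0.2,0.2,0.2,0.2,0.2,0.2]}' 60
python3 - <<'E'
from h import *
import pickle
o=bot.get_obs();pickle.dump(o,open('pics/w13.pkl','wb'))
w=save('wrist','w13');print(o['ee_pos'],o['tcp_rot'],np.abs(o['qd']).max())
vv,uu=np.mgrid[100:330,280:370]
P=np.array([dep(w,u,v,o) for v,u in zip(vv.ravel(),uu.ravel())])
k=(P[:,2]>.134)&(P[:,2]<.145);P=P[k]
print(len(P),cv2.minAreaRect(P[:,:2].astype(np.float32)*1000))
E
```

```text
time: 14.15
ee_pos: [0.5289, 0.1453, 0.1628]
tcp_rot: [179.9, -0.1, 67.9]
wrist_force: [-0.0, -0.1, -0.0]
opening: 0.0506
[0.5289313  0.14528059 0.16282485] [ 1.79900676e+02 -7.36805295e-02  6.79473149e+01] 0.23943764864103323
1722 ((528.7996826171875, 145.2474822998047), (80.16838836669922, 8.9984130859375), 68.08549499511719)
```

View pics/w13.png

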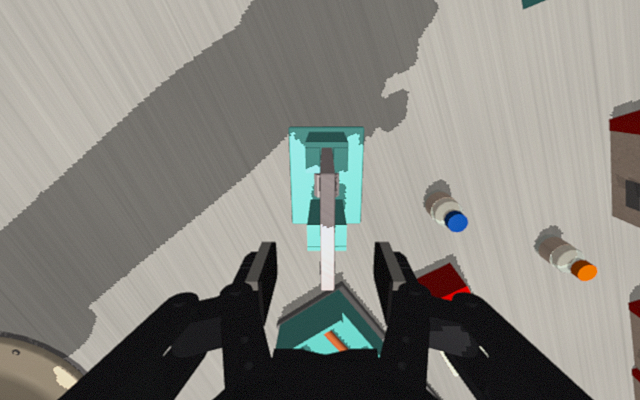

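The plate is centred within 0.2 mm and 0.2°. I'll descend and grip.

```bash
python3 -m jog '{"turn":[[0,0,0],[0,0,0],[0,0,0],[0,0,0],[0,0,0],[0,0,0],[0,0,0],[0,0,0],[0,0,0],[0,0,0]],"delta_pos":[[0,0,-0.35],[0,0,-0.35],[0,0,-0.35],[0,0,-0.35],[0,0,0],[0,0,0],[0,0,0],[0,0,0],[0,0,0],[0,0,0]],"hand":[0.2,0.2,0.2,0.2,0.2,-1,-1,-1,-1,-1]}' 60
python3 - <<'E'
from h import *
o=bot.get_obs();w=save('wrist','w14');print(o['ee_pos'],o['tcp_rot'],o['opening'],o['wrist_force'])
E
```

```text
time: 15.2
ee_pos: [0.5291, 0.1455, 0.0926]
tcp_rot: [179.9, -0.1, 68.0]
wrist_force: [-0.7, 0.4, 6.3]
opening: 0.0083
[0.5290813  0.14547687 0.09261301] [ 1.79890479e+02 -7.60676094e-02  6.79563401e+01] 0.008344809487647323 [-0.68696164  0.39116962  6.25197839]
```

View pics/w14.png

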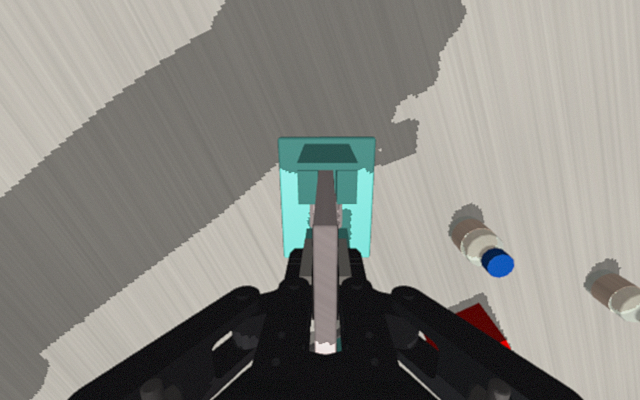

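```bash
python3 -m jog '{"turn":[[0,0,0],[0,0,0],[0,0,0],[0,0,0],[0,0,0],[0,0,0],[0,0,0],[0,0,0],[0,0,0],[0,0,0]],"delta_pos":[[0,0,0.15],[0,0,0.25],[0,0,0.35],[0,0,0.4],[0,0,0.4],[0,0,0.4],[0,0,0.4],[0,0,0.4],[0,0,0.35],[0,0,0.1]],"hand":[-1,-1,-1,-1,-1,-1,-1,-1,-1,-1]}' 60
python3 - <<'E'
from h import *
import pickle
o=bot.get_obs();pickle.dump(o,open('pics/w15.pkl','wb'));w=save('wrist','w15');print(o['ee_pos'],o['tcp_rot'],o['opening'],o['wrist_force'])
save('side','side15',(240,130,400,270),4.5)
save('scene','scene15',(200,110,400,280),3.5)
E
```

```text
time: 16.25
ee_pos: [0.5286, 0.1455, 0.2532]
tcp_rot: [179.9, -0.1, 68.0]
wrist_force: [0.7, -0.5, -2.5]
opening: 0.0081
[0.52856671 0.14547469 0.25317002] [ 1.79921796e+02 -7.42616990e-02  6.79503160e+01] 0.008136253059712682 [ 0.65854465 -0.46206413 -2.48984579]
```

View pics/w15.png

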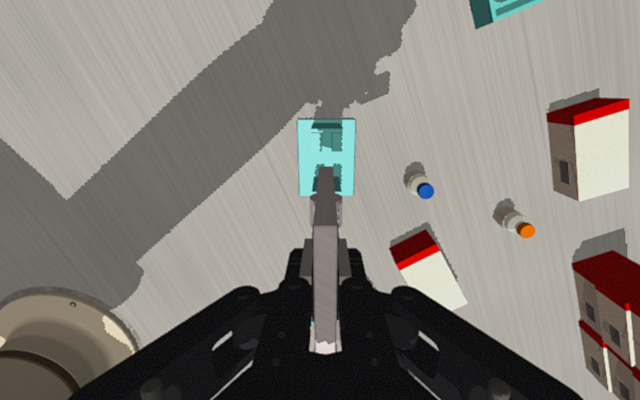

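View pics/side15.png

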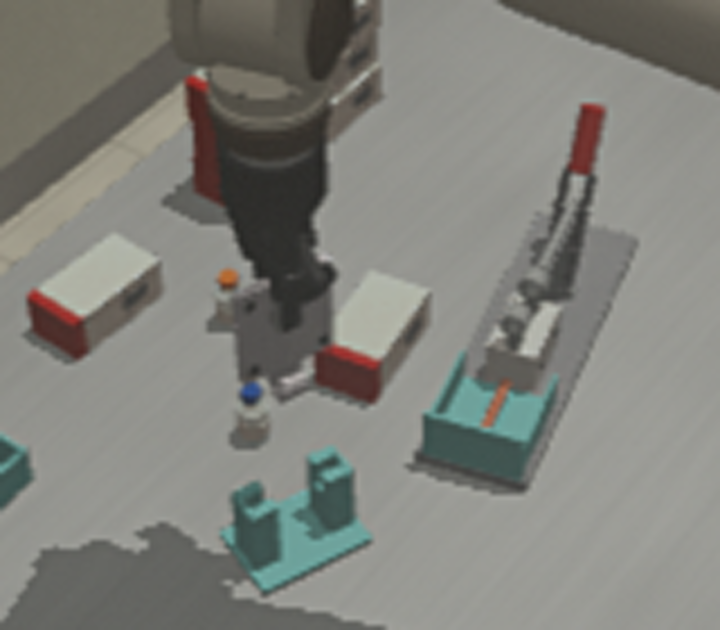

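View pics/scene15.png

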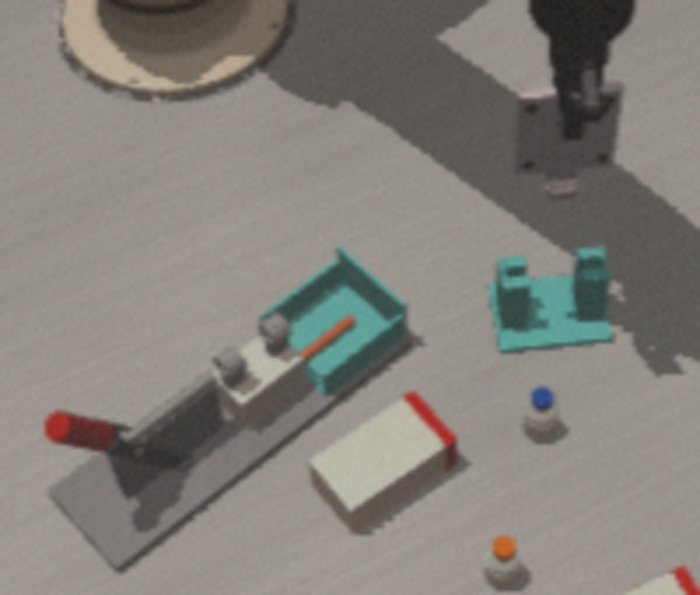

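```bash
cat >> h.py <<'E'
def leaf(w,o):
    # plate-top points in tool-ish frame (relative to TCP): along tool x, tool y, z up
    T=R.from_euler('xyz',o['tcp_rot'],degrees=True).as_matrix()
    vv,uu=np.mgrid[150:352,295:355]
    P=np.array([dep(w,u,v,o) for v,u in zip(vv.ravel(),uu.ravel())])
    Q=(P-o['ee_pos'])@T; Q[:,2]*=-1   # up
    k=(Q[:,2]>.035)&(Q[:,2]<.06)&(np.abs(Q[:,1])<.012);Q=Q[k]
    b=[]
    for x0 in np.arange(-.045,.05,.005):
        m=(Q[:,0]>=x0)&(Q[:,0]<x0+.005)
        if m.sum()>5:b.append((x0+.0025,np.median(Q[m,1]),np.median(Q[m,2]),m.sum()))
    return Q,np.array(b)
E
python3 - <<'E'
from h import *
import pickle
np.set_printoptions(precision=4,suppress=True)
o=pickle.load(open('pics/w15.pkl','rb'));w=dict(np.load('pics/w15.npz'))
Q,b=leaf(w,o);print(b,Q[:,0].max(),np.percentile(Q[:,0],[0,100]))
E
```

```text
[[  -0.0175   -0.0017    0.0473  120.    ]
 [  -0.0125   -0.0015    0.0474  216.    ]
 [  -0.0075   -0.0017    0.0477  409.    ]
 [  -0.0025   -0.0013    0.0473  386.    ]
 [   0.0025   -0.0013    0.0473  354.    ]
 [   0.0075   -0.0016    0.0471  400.    ]
 [   0.0125   -0.0009    0.0478 1319.    ]
 [   0.0175   -0.0012    0.0473  295.    ]
 [   0.0225   -0.0012    0.0474  278.    ]
 [   0.0275   -0.0012    0.0474  295.    ]
 [   0.0325   -0.0012    0.0473  320.    ]
 [   0.0375   -0.0016    0.0463  579.    ]
 [   0.0425   -0.0003    0.0427   16.    ]] 0.04032009843991963 [-0.0188  0.0403]
```

Leaf held without slip: its top is 47 mm above the TCP, level, and centred along the jaw. The hole is therefore about 65.6 mm below the TCP. Now over to the jamb.

```bash
python3 -m jog '{"turn":[[0,0,0.566],[0,0,0.566],[0,0,0.566],[0,0,0.566],[0,0,0.566],[0,0,0.566],[0,0,0.566],[0,0,0.566],[0,0,0],[0,0,0]],"delta_pos":[[-0.114,-0.675,0],[-0.114,-0.675,0],[-0.114,-0.675,0],[-0.114,-0.675,0],[-0.114,-0.675,0],[-0.114,-0.675,0],[-0.114,-0.675,0],[-0.114,-0.675,0],[0,0,-0.5],[0,0,0]],"hand":[-1,-1,-1,-1,-1,-1,-1,-1,-1,-1]}' 60
python3 -m jog '{"turn":[[0,0,0],[0,0,0],[0,0,0],[0,0,0],[0,0,0],[0,0,0],[0,0,0],[0,0,0],[0,0,0],[0,0,0]],"delta_pos":[[0,0,-0.25],[0,0,-0.25],[0,0,0],[0,0,0],[0,0,0],[0,0,0],[0,0,0],[0,0,0],[0,0,0],[0,0,0]],"hand":[-1,-1,-1,-1,-1,-1,-1,-1,-1,-1]}' 60
python3 - <<'E'
from h import *
import pickle
o=bot.get_obs();pickle.dump(o,open('pics/w16.pkl','wb'));w=save('wrist','w16');print(o['ee_pos'],o['tcp_rot'],o['opening'],o['wrist_force'])
save('side','side16',(290,130,400,260),5)
save('scene','scene16',(200,130,340,260),5)
Q,b=leaf(w,o);print(b.round(4))
E
```

```text
time: 17.4
ee_pos: [0.4812, -0.1252, 0.2225]
tcp_rot: [-179.7, -0.2, 104.1]
wrist_force: [-0.0, -0.1, -3.3]
opening: 0.0085
time: 18.4
ee_pos: [0.4828, -0.1247, 0.2013]
tcp_rot: [180.0, -0.0, 104.2]
wrist_force: [-0.0, -0.2, -2.2]
opening: 0.0083
[ 0.48275288 -0.12467554  0.20130845] [ 1.79997457e+02 -4.65176271e-04  1.04174578e+02] 0.008324178877187229 [-0.00516119 -0.18687116 -2.20097736]
[[-1.750e-02 -2.000e-04  4.730e-02  1.030e+02]
 [-1.250e-02 -2.000e-04  4.750e-02  2.060e+02]
 [-7.500e-03 -6.000e-04  4.780e-02  3.960e+02]
 [-2.500e-03 -2.000e-04  4.730e-02  3.970e+02]
 [ 2.500e-03 -2.000e-04  4.730e-02  3.480e+02]
 [ 7.500e-03 -6.000e-04  4.710e-02  4.040e+02]
 [ 1.250e-02 -2.000e-04  4.780e-02  1.336e+03]
 [ 1.750e-02 -2.000e-04  4.720e-02  3.310e+02]
 [ 2.250e-02 -6.000e-04  4.750e-02  2.780e+02]
 [ 2.750e-02 -4.000e-04  4.740e-02  2.920e+02]
 [ 3.250e-02 -2.000e-04  4.730e-02  3.150e+02]
 [ 3.750e-02 -6.000e-04  4.690e-02  5.020e+02]
 [ 4.250e-02 -9.000e-04  4.170e-02  1.360e+02]]
```

View pics/w16.png

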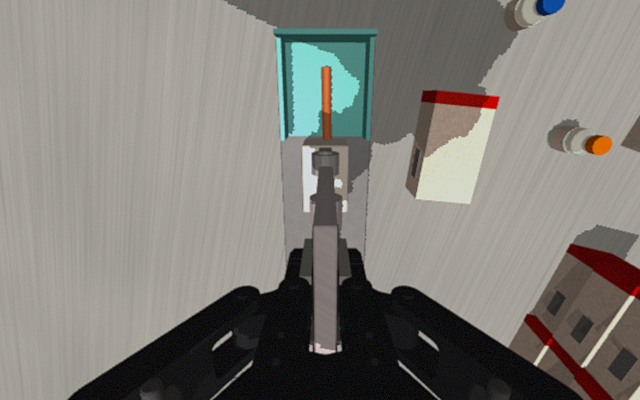

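View pics/side16.png

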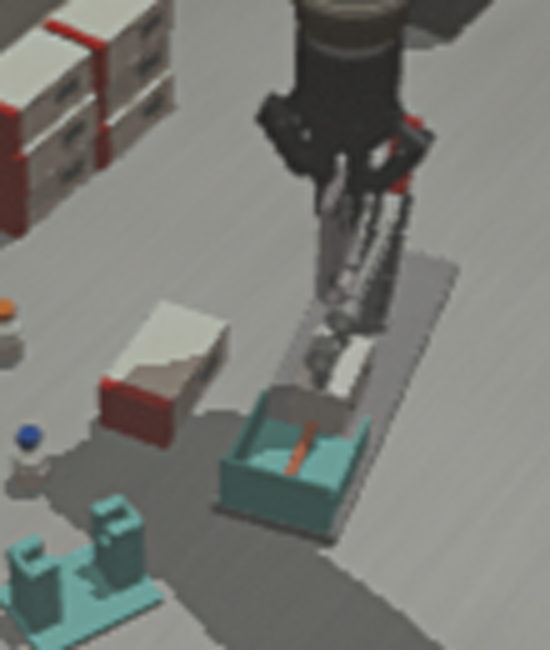

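View pics/scene16.png

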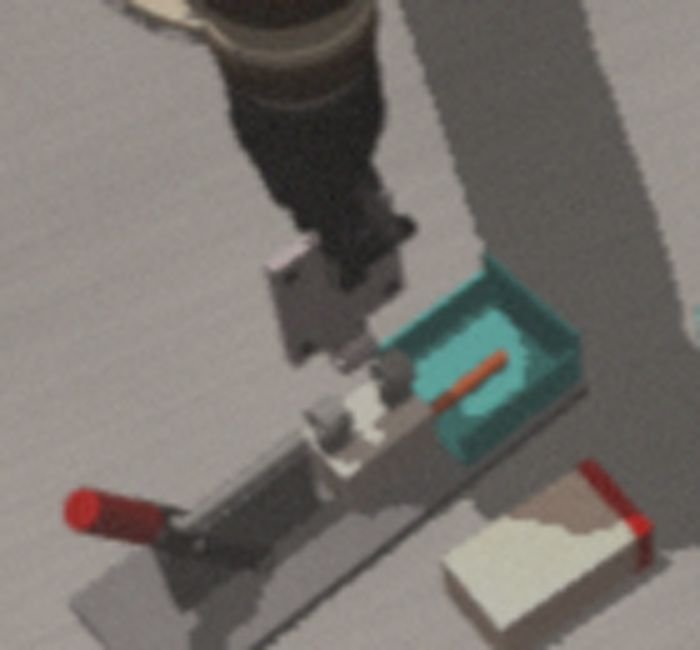

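```bash
python3 - <<'E'
from h import *
import pickle
np.set_printoptions(precision=4,suppress=True)
fy=np.array([-.2453,.9694,0]);fx=np.array([.9694,.2453,0]);J=np.array([.483,-.1245,.085])
o=pickle.load(open('pics/w16.pkl','rb'));w=dict(np.load('pics/w16.npz'))
cv2.imwrite('pics/w16c.png',cv2.resize(w['frame'][120:220,275:375,::-1],None,fx=6,fy=6,interpolation=cv2.INTER_CUBIC))
P=np.array([dep(w,u,v,o) for v in range(140,180) for u in range(300,350)])-J
Q=np.c_[P@fx,P@fy,P[:,2]];k=(Q[:,1]>.012)&(Q[:,1]<.04)&(Q[:,2]>-.008)&(Q[:,2]<.02)&(abs(Q[:,0])<.02);Q=Q[k];print(len(Q),Q.min(0),Q.max(0))
from scipy.optimize import least_squares
r=least_squares(lambda p:np.hypot(Q[:,0]-p[0],Q[:,2]-p[1])-.012,[0,0],loss='soft_l1',f_scale=.001);print('circle centre off',r.x,np.abs(r.fun).mean())
# w2 both knuckles
o=pickle.load(open('pics/w2.pkl','rb'));w=dict(np.load('pics/w2.npz'))
P=np.array([dep(w,u,v,o) for v in range(58,125) for u in range(315,345)])-J
Q=np.c_[P@fx,P@fy,P[:,2]]
for lo,hi in((-.033,-.015),(.015,.033)):
  k=(Q[:,1]>lo+.002)&(Q[:,1]<hi-.002)&(Q[:,2]>-.006)&(Q[:,2]<.02)&(abs(Q[:,0])<.02);q=Q[k]
  r=least_squares(lambda p:np.hypot(q[:,0]-p[0],q[:,2]-p[1])-.012,[0,0],loss='soft_l1',f_scale=.001);print(r.x,k.sum())
k=(Q[:,2]>.007)&(Q[:,2]<.02)&(abs(Q[:,0])<.006);h=np.histogram(Q[k,1],bins=np.arange(-.04,.041,.001));print([(round(a,3),b) for a,b in zip(h[1],h[0])])
E
```

```text
531 [-0.0127  0.0156 -0.0079] [0.0112 0.0341 0.0147]
circle centre off [-0.0009  0.0014] 0.0009531874111951479
[-0.0011  0.0011] 211
[-0.0011  0.0011] 237
[(np.float64(-0.04), np.int64(0)), (np.float64(-0.039), np.int64(0)), (np.float64(-0.038), np.int64(0)), (np.float64(-0.037), np.int64(0)), (np.float64(-0.036), np.int64(0)), (np.float64(-0.035), np.int64(0)), (np.float64(-0.034), np.int64(0)), (np.float64(-0.033), np.int64(0)), (np.float64(-0.032), np.int64(9)), (np.float64(-0.031), np.int64(7)), (np.float64(-0.03), np.int64(3)), (np.float64(-0.029), np.int64(8)), (np.float64(-0.028), np.int64(9)), (np.float64(-0.027), np.int64(9)), (np.float64(-0.026), np.int64(9)), (np.float64(-0.025), np.int64(2)), (np.float64(-0.024), np.int64(7)), (np.float64(-0.023), np.int64(9)), (np.float64(-0.022), np.int64(9)), (np.float64(-0.021), np.int64(9)), (np.float64(-0.02), np.int64(9)), (np.float64(-0.019), np.int64(2)), (np.float64(-0.018), np.int64(7)), (np.float64(-0.017), np.int64(10)), (np.float64(-0.016), np.int64(10)), (np.float64(-0.015), np.int64(10)), (np.float64(-0.014), np.int64(0)),
[... 1118 characters left out ...]
, np.int64(8)), (np.float64(0.02), np.int64(10)), (np.float64(0.021), np.int64(10)), (np.float64(0.022), np.int64(9)), (np.float64(0.023), np.int64(9)), (np.float64(0.024), np.int64(10)), (np.float64(0.025), np.int64(10)), (np.float64(0.026), np.int64(7)), (np.float64(0.027), np.int64(7)), (np.float64(0.028), np.int64(7)), (np.float64(0.029), np.int64(9)), (np.float64(0.03), np.int64(10)), (np.float64(0.031), np.int64(10)), (np.float64(0.032), np.int64(10)), (np.float64(0.033), np.int64(9)), (np.float64(0.034), np.int64(0)), (np.float64(0.035), np.int64(0)), (np.float64(0.036), np.int64(0)), (np.float64(0.037), np.int64(0)), (np.float64(0.038), np.int64(0)), (np.float64(0.039), np.int64(0))]
```

View pics/w16c.png

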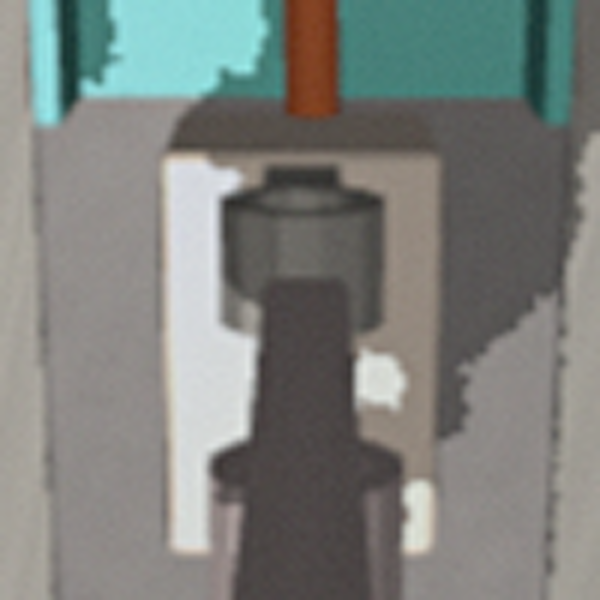

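In the hover view the far knuckle is centred at about (325.4,163) and the leaf knuckle at (326.2,200), about 0.5 mm apart, so I'll correct that and descend.

```bash
python3 -m jog '{"turn":[[0,0,0],[0,0,0],[0,0,0],[0,0,0],[0,0,0],[0,0,0],[0,0,0],[0,0,0],[0,0,0],[0,0,0]],"delta_pos":[[-0.01,0.004,-0.15],[0,0,-0.15],[0,0,-0.15],[0,0,-0.15],[0,0,-0.15],[0,0,-0.15],[0,0,-0.11],[0,0,0],[0,0,0],[0,0,0]],"hand":[-1,-1,-1,-1,-1,-1,-1,-1,-1,-1]}' 60
python3 - <<'E'
from h import *
import pickle
o=bot.get_obs();pickle.dump(o,open('pics/w17.pkl','wb'));w=save('wrist','w17',(255,100,395,260),4.5);print(o['ee_pos'],o['tcp_rot'],o['opening'],o['wrist_force'],o['torque'])
save('side','side17',(290,130,400,260),5)
save('scene','scene17',(230,160,330,240),8)
Q,b=leaf(w,o);print(b.round(4)[:,:3])
E
```

```text
time: 19.55
ee_pos: [0.4824, -0.1245, 0.1512]
tcp_rot: [180.0, 0.0, 104.2]
wrist_force: [0.2, 0.7, -2.4]
opening: 0.0086
[ 0.48244011 -0.12451325  0.1511991 ] [1.79966339e+02 1.77751929e-02 1.04178856e+02] 0.008634267259467752 [ 0.18282417  0.74322192 -2.42253876] [-0.0067609  -0.03358341  0.01629156]
[[-0.0175 -0.0007  0.0473]
 [-0.0125 -0.0004  0.0474]
 [-0.0075 -0.0002  0.0476]
 [-0.0025 -0.0004  0.0474]
 [ 0.0025 -0.0002  0.0473]
 [ 0.0075 -0.0006  0.047 ]
 [ 0.0125 -0.0002  0.0479]
 [ 0.0175 -0.0006  0.0473]
 [ 0.0225 -0.0006  0.0475]
 [ 0.0275 -0.0002  0.0474]
 [ 0.0325 -0.0002  0.0473]
 [ 0.0375 -0.0006  0.047 ]
 [ 0.0425 -0.0002  0.0424]]
```

View pics/w17.png

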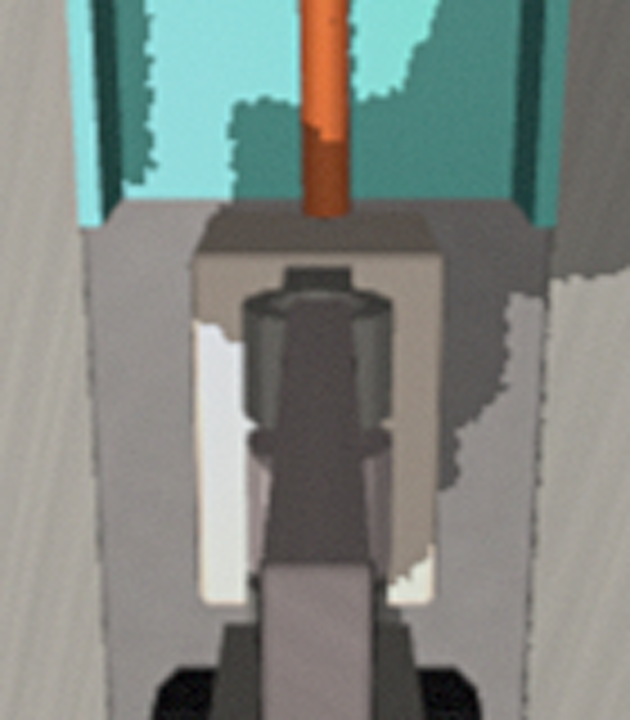

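View pics/side17.png

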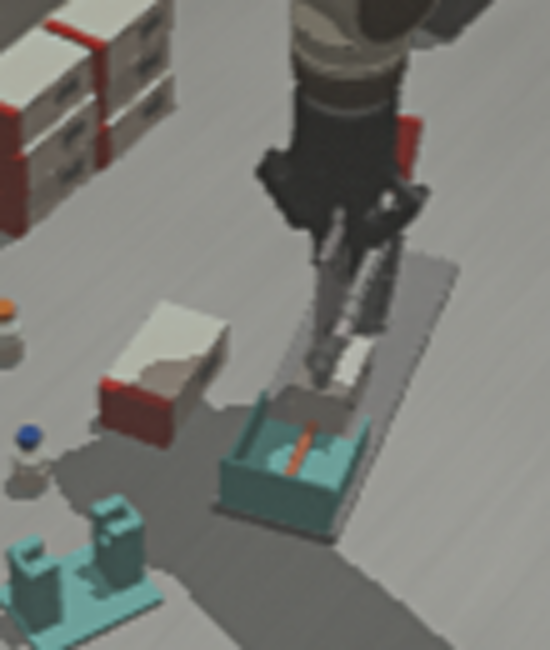

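View pics/scene17.png

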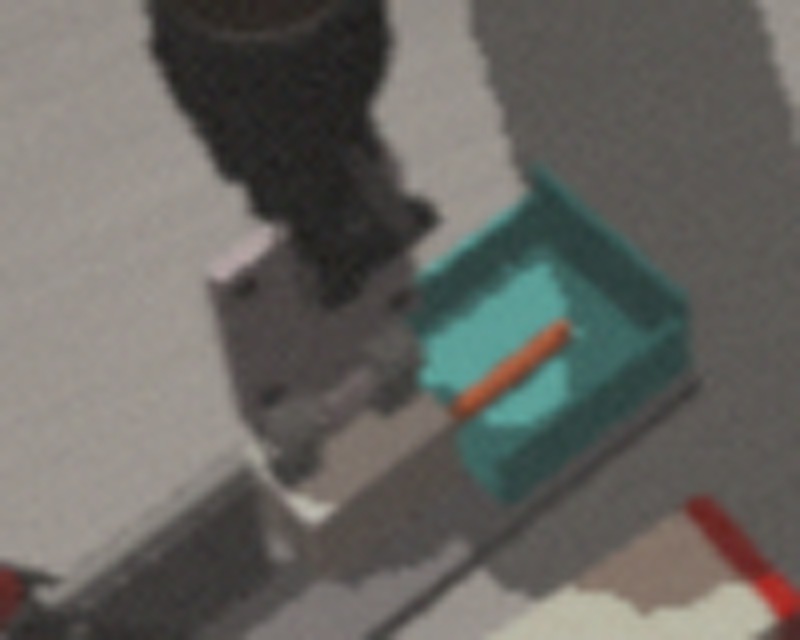

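```bash
python3 - <<'E'
from h import *
import pickle
from scipy.optimize import least_squares
np.set_printoptions(precision=4,suppress=True)
fy=np.array([-.2453,.9694,0]);fx=np.array([.9694,.2453,0]);J=np.array([.483,-.1245,.085])
o=pickle.load(open('pics/w17.pkl','rb'));w=dict(np.load('pics/w17.npz'))
P=np.array([dep(w,u,v,o) for v in range(150,245) for u in range(300,350)])-J
Q=np.c_[P@fx,P@fy,P[:,2]]
for n,lo,hi in(('near',-.033,-.015),('leaf',-.0105,.0105),('far',.0165,.032)):
  k=(Q[:,1]>lo)&(Q[:,1]<hi)&(Q[:,2]>-.004)&(Q[:,2]<.0145)&(abs(Q[:,0])<.0145)&(abs(Q[:,0])>.0065);q=Q[k]
  if len(q)<8: print(n,len(q));continue
  r=least_squares(lambda p:np.hypot(q[:,0]-p[0],q[:,2]-p[1])-.012,[0,0],loss='soft_l1',f_scale=.0007);print(n,r.x,k.sum(),np.abs(r.fun).mean(),(q[:,0]<0).sum())
k=(abs(Q[:,0])>.0075)&(abs(Q[:,0])<.011)&(Q[:,2]>0)&(Q[:,2]<.015)
h=np.histogram(Q[k,1],bins=np.arange(-.036,.037,.001));print([(round(a*1000),int(b)) for a,b in zip(h[1],h[0])])
E
```

```text
near [-0.0011  0.0014] 36 0.00023696610659063665 18
leaf [-0.0006  0.002 ] 250 0.0002696884825836786 110
far [-0.0008  0.0014] 301 0.0003232663009502175 176
[(-36, 0), (-35, 0), (-34, 0), (-33, 0), (-32, 0), (-31, 0), (-30, 0), (-29, 0), (-28, 0), (-27, 0), (-26, 0), (-25, 0), (-24, 0), (-23, 0), (-22, 0), (-21, 1), (-20, 3), (-19, 5), (-18, 2), (-17, 3), (-16, 4), (-15, 12), (-14, 0), (-13, 0), (-12, 0), (-11, 3), (-10, 4), (-9, 4), (-8, 4), (-7, 10), (-6, 4), (-5, 7), (-4, 8), (-3, 6), (-2, 8), (-1, 8), (0, 8), (1, 9), (2, 9), (3, 6), (4, 10), (5, 9), (6, 9), (7, 10), (8, 10), (9, 10), (10, 19), (11, 29), (12, 0), (13, 0), (14, 0), (15, 3), (16, 15), (17, 11), (18, 15), (19, 12), (20, 13), (21, 13), (22, 15), (23, 12), (24, 15), (25, 13), (26, 14), (27, 13), (28, 15), (29, 10), (30, 16), (31, 12), (32, 12), (33, 38), (34, 0), (35, 0)]
```

The fits from this one view put the leaf knuckle 0.35 mm (x) and 0.6 mm (z) off the jamb knuckles, and centred in y. One small correction.

```bash
python3 -m jog '{"turn":[[0,0,0],[0,0,0],[0,0,0],[0,0,0],[0,0,0],[0,0,0],[0,0,0],[0,0,0],[0,0,0],[0,0,0]],"delta_pos":[[-0.007,-0.002,-0.012],[0,0,0],[0,0,0],[0,0,0],[0,0,0],[0,0,0],[0,0,0],[0,0,0],[0,0,0],[0,0,0]],"hand":[-1,-1,-1,-1,-1,-1,-1,-1,-1,-1]}' 60
python3 - <<'E'
from h import *
from scipy.optimize import least_squares
o=bot.get_obs();w=save('wrist','w18');print(o['ee_pos'],o['tcp_rot'],o['opening'],o['wrist_force'],np.abs(o['qd']).max())
save('scene','scene18')
fy=np.array([-.2453,.9694,0]);fx=np.array([.9694,.2453,0]);J=np.array([.483,-.1245,.085])
P=np.array([dep(w,u,v,o) for v in range(150,245) for u in range(300,350)])-J
Q=np.c_[P@fx,P@fy,P[:,2]]
for n,lo,hi in(('near',-.033,-.015),('leaf',-.0105,.0105),('far',.0165,.032)):
  k=(Q[:,1]>lo)&(Q[:,1]<hi)&(Q[:,2]>-.004)&(Q[:,2]<.0145)&(abs(Q[:,0])<.0145)&(abs(Q[:,0])>.0065);q=Q[k]
  r=least_squares(lambda p:np.hypot(q[:,0]-p[0],q[:,2]-p[1])-.012,[0,0],loss='soft_l1',f_scale=.0007);print(n,r.x.round(4),k.sum())
E
```

```text
time: 20.7
ee_pos: [0.4819, -0.1246, 0.1502]
tcp_rot: [180.0, 0.0, 104.2]
wrist_force: [0.3, -0.1, -2.7]
opening: 0.0083
[ 0.4819131  -0.12457137  0.150213  ] [1.79996798e+02 2.40623787e-03 1.04178512e+02] 0.008340226705107114 [ 0.28001097 -0.09559353 -2.66178827] 0.10744084191244083
near [-0.001   0.0014] 31
leaf [-0.0011  0.001 ] 245
far [-0.0008  0.0013] 291
```

View pics/scene18.png

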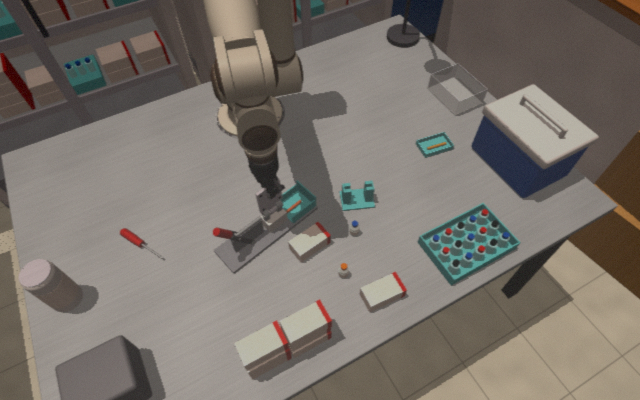

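All three knuckles agree within about 0.4 mm, and the wrist force is the same as in free air, so nothing is touching. Handing in.

```bash
python3 -c "
from workcell import ticket
print(ticket.job_done())"
```

```text
the job is handed in; nothing more can be done
None
```

The old pin is out and lying in the tray. The lever is back at rest, and the leaf is held in the gripper between the jamb knuckles with the holes lined up. I handed the job in just after 20.7 s.

- **Lever and pin:** I pushed the lever to its stop; the picture matched a lean of 0.53 rad and the force rose to 17 N. I then followed it back to rest. The pin did not drop flat. It stayed leaning upright against the far knuckle's face, so I gripped it, moved it about 35 mm along the tray and let it fall. The last pictures show it lying flat in the tray.
- **Leaf:** I gripped it centred and lifted it straight up without slip. I then turned it to the fixture and lowered it in.
- **Last checks:**
  - **Alignment:** circle fits on the three knuckles agreed within about 0.3 mm sideways and 0.4 mm in height. In the picture before the last 0.6 mm correction, the leaf sat about 3–4 mm clear of each knuckle along the hinge line. I did not measure that again.
  - **Contact:** the wrist force was about the same as in free air (−2.7 N against −2.2 to −2.5 N), so nothing is pressing on the block.
  - **Bystanders:** the last scene picture shows them all in place.
- **Disagreement:** the camera's heights read about 1 mm above the stated ones. I matched the knuckles to each other instead of to the absolute heights.

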